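# Tighten the filter holder's nut with the click wrench

### The job

Put the ring end of the click wrench fully down over the hexagon nut of the filter holder and tighten the nut clockwise, gently, until the wrench handle breaks over at its hinge; stop there, before the handle folds on against its stop. Then ease off so that the wrench straightens, and let go, leaving it lying on the lid with its ring on the nut. Do not disturb the plaster roll, the vial or the ampoule tray.

Things in the scene. Friction and masses are not known exactly. Their poses are not given: they have to be found in the camera images.
- grip_mid (a point): Click wrench, loose, 256 mm long, lying flat, right way up: steel ring head and black ribbed grip joined by a hinge. This point: centre of the grip (24 mm wide, 22 high, 114 long, flat sides), 11 mm above the wrench's underside, 140 mm from the ring's centre when straight. Frame of the handle: x away from the ring, z up. Weight about 0.26 kg, half of it in the ring head.
- ring_mid (a point): Centre of the wrench's ring, half-way up (10 mm above its underside). Ring 59 mm outside, 20 high, with a hexagon bore right through, 37 mm across flats (1.5 mm clear of the nut each side). Frame of the ring head: x towards the handle and normal to two of the bore's flats, z up. It fits the nut in six directions, 60 degrees apart, with about 0.1 rad of play.
- wrench_handle (a joint): Break-over hinge of the wrench, vertical axis 46 mm from the ring's centre. 0 straight; positive: handle bent clockwise (from above) relative to the ring. A spring holds it straight up to 0.8 N m (8.5 N sideways at the grip's centre); then it gives with hardly more force (0.8 N m/rad) to a hard stop at 0.16 rad. Clearly broken over from 0.04. It springs back when eased off.
- nut_mid (a point): Closing nut, hexagon 34 mm across flats, top bevelled, standing 26 mm up from the lid; a 16 mm stud end rises 8 mm above it. The point: on its vertical axis, 11 mm above the lid. Frame turns with the nut: x normal to a flat, z up. Tightens clockwise from above: turns easily (0.1 N m), then comes up hard after 0.3 to 0.75 rad, an angle that differs each time and cannot be seen.
- nut_flat (a point): Middle of one flat of the nut, 17 mm from the axis along the nut's x; turns with it.
- filter_holder: Filter holder, fixed: square base plate 180 mm, round body, flat round steel lid 160 mm across with its top 62 mm above the worktop. Origin under its centre, on the worktop. The wrench, put on the nut, lies flat on the lid and its grip stands out past the lid's edge.
- plaster_roll: Bystander: roll of plaster, 50 mm across, 25 mm high; origin under its centre.
- vial_a: Bystander: small brown vial standing, 25 mm across, 58 mm high; origin under its centre.
- ampoule_tray: Bystander: flat tray of ampoules, 58 x 118 x 12 mm; origin under its centre.

How it is judged:
By the outcome, as a careful person would: the job done as asked, in the order asked, and still so for the second after the job is handed in, with the robot touching nothing.
It also fails if it takes over 61 s, if anything falls off the work surface, if the arm or the gripper's body presses on something with over 40 N, if the wrist force passes 120 N, or if a joint passes its speed limit or range.

### The arm

A 7-joint arm with a two-finger parallel gripper is mounted at the origin on a cart in front of the work surface, level with it; the furniture and walls round the work are solid. World frame = base frame: x ahead of the robot, y to its left, z up, the work surface at z = 0. Lengths are in m, angles in rad, forces in N, time in s.
With the tool pointing down it reaches from about 0.425 to 0.925 m from the base axis. Payload 6.8 kg.
Tool frame: the origin (TCP) lies midway between the tips of the shut fingers; the grasp point (between the pads) lies 19 mm behind it (r.grip_point_offset is the distance from the TCP to the grasp point, in m); x points along the fingers, z is the direction in which the jaws open and shut, and the axes are right-handed (so a half turn about x gives the same grasp; the last joint's range is limited). The gripper opens to 85 mm and grips with 20 to 120 N. Pads are 22 mm wide; open, the fingers measure 114 mm over their backs; the gripper's body (76 mm by 85 mm) begins 54 mm behind the grasp point. The pads swing forward as they close: fully open they stand 13 mm farther back than shut.
Start: joints at [1.019, 0.477, 0.022, 1.555, -0.011, 1.109, -0.083], TCP at [0.29, -0.61, 0.192] pointing down, gripper open.
Joint ranges: [-2.96, 2.96], [-0.34, 2.1], [-1.41, 1.46], [0.24, 2.44], [-1.37, 4.51], [0.17, 1.92], [-2.96, 2.96]. Speed limits (rad/s): [2.39, 2.39, 3.14, 3.14, 3.14, 3.14, 3.14].

### API

Orientations are given as a rotation vector (axis times angle).
In Python, from bench import r gives the robot as it stands.
- The arm moves only by the tool servo_tool, never from a script. Its argument "steps" is a list of rows, each an object of numbers: "tx", "ty", "tz": the shift along the tool's x, y, z normalised to -1 to 1, where 1 is 0.05 m; "ax", "ay", "az": the turn, a rotation vector about the tool's x, y, z normalised to -1 to 1, where 1 is 6 degrees. In form: [{"tx": .., "ty": .., "tz": .., "ax": .., "ay": .., "az": ..}, ...]. A call has 1 to 12 rows; each row shifts and turns the commanded pose from where the row before left it, along the tool's axes as they then stand; what a row does not reach is not made up. A row lasts 1/8 s, in which the tool goes at most 62.5 mm and 10.7 degrees, less where a joint would pass 70% of its speed; a pose out of reach is approached as far as the arm can. A call with a number of a shift or a turn outside -1 to 1 is refused whole. A call with a gripper value outside its range is refused whole. "grip" is the closure in counts, from 0 (fully open) to 255 (shut), set as the call begins (left out, the last holds). The fingers move at their own pace and stop on an object; "squeeze" is the grip in N (left out, the last holds). Time passes only in rows, so rows that do not move let the fingers close. It gives the time, the measured TCP pose, the force and the opening at its end, in the units of the state.
- r.get_obs(): the state, without advancing time (a new reading comes with each control period).
- r.grab_frame(name): name is "side" or "top" or "wrist"; returns the picture (400x640x3 uint8, red, green, blue); there is no depth.
- r.camera_model(name): a dict with "mtx" (3x3 intrinsics, pixels), "R" (3x3) and "t" (3): a world point X has camera coordinates R X + t. Camera axes: x right, y down, z forward; pixel columns grow to the right and rows downward; lengths in m; the calibration is good to about 2 mm. A picture is of the moment at which its call begins: read the wrist's pose just before it. camera_model takes no time and is no camera call; for the wrist camera it gives the pose at the moment of the call.
- r.hand_in(): hands the job in, once; it reports no verdict.
The state is a dict: "clock": time; "joints": joint angles; "qvel": joint speeds; "tau": joint torques, N m; "tcp_pos": TCP position; "orientation": TCP orientation; "contact_force": force on the tool from outside, world axes, zero at the start; "moment": the same for the moment, N m; "grip_width": finger opening in m.
Only numpy, scipy, OpenCV 4.12 (cv2) and the standard library are available. Lean on these libraries where they do the work, as an engineer would, in place of code of your own. Each camera call takes 0.05 s, during which the arm holds its last target. There are 200 camera calls.

## Working session

There is one attempt and no reset: what is moved stays moved. The work goes in short steps, Python scripts to look and compute and a tool call to move; the robot and the scene stay as the last step left them, time stands still between calls to the robot, and variables do not carry over. Pictures are saved under pics/ and viewed, about 8 in all and at most 12, crops included, and the job is handed in when it is done.

Besides the shell and the picture viewer there is one more tool, called after "Call:" by a JSON object that holds its "method" and its "body". servo_tool: Moves the arm, as the interface text tells. Scaled input: -1 to 1 covers 0.05 m each way for a shift and 6 degrees each way for a turn. Its arguments: {"type":"object","properties":{"steps":{"type":"array","items":{"type":"object","properties":{"tx":{"type":"number"},"ty":{"type":"number"},"tz":{"type":"number"},"ax":{"type":"number"},"ay":{"type":"number"},"az":{"type":"number"}}}},"grip":{"type":"number"},"squeeze":{"type":"number"}},"required":["steps"]}

```bash
ls; mkdir -p pics; python3 - <<'E'
from bench import r
import cv2
for n in("top","side"):
    cv2.imwrite(f"pics/{n}0.png",r.grab_frame(n)[:,:,::-1])
    m=r.camera_model(n);print(n,m["mtx"].round(1).tolist(),m["R"].round(3).tolist(),m["t"].round(3).tolist())
o=r.get_obs();print(o["clock"],o["tcp_pos"],o["orientation"],o["contact_force"],o["grip_width"])
E
```

```text
pics
top [[373.7, 0.0, 314.0], [0.0, 373.7, 197.8], [0.0, 0.0, 1.0]] [[-0.004, -1.0, 0.018], [-0.998, 0.003, -0.069], [0.068, -0.019, -0.997]] [-0.162, 0.554, 0.917]
side [[467.2, 0.0, 322.5], [0.0, 467.2, 193.9], [0.0, 0.0, 1.0]] [[0.988, -0.156, 0.006], [-0.089, -0.594, -0.799], [0.129, 0.789, -0.601]] [-0.573, 0.031, 1.224]
0.1 [ 0.28954866 -0.60908743  0.19140041] [ 0.87721115  1.38858272 -0.87594133] [-0.18618778  0.64078905  0.21470701] 0.08540853870214435
```

View pics/top0.png

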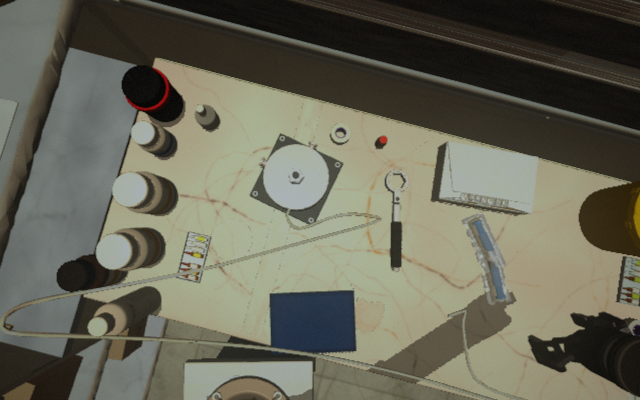

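View pics/side0.png

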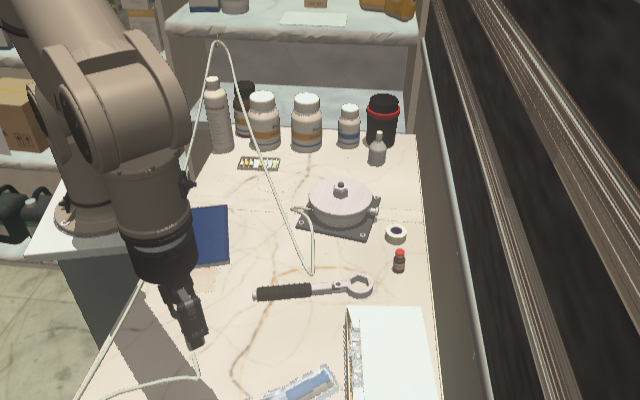

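The top view shows the holder's nut near (296,176), the wrench ring near (396,181) and its grip near (396,245). The roll is near (340,132), the vial near (381,141) and the ampoule tray near (193,257). Next I'll zoom in for accuracy.

```bash
cat > h.py <<'E'
from bench import r
import numpy as np, cv2
from scipy.spatial.transform import Rotation as Ro
def bp(m,u,v,z):
    d=m["R"].T@np.linalg.solve(m["mtx"],[u,v,1]); c=-m["R"].T@m["t"]
    return c+d*(z-c[2])/d[2]
def pj(m,X):
    p=m["mtx"]@(m["R"]@np.asarray(X)+m["t"]); return p[:2]/p[2]
def snap(n,f,box=None,k=1):
    m=r.camera_model(n); im=r.grab_frame(n)[:,:,::-1]; np.save(f"pics/{f}.npy",im)
    if box: im=im[box[1]:box[3],box[0]:box[2]]
    cv2.imwrite(f"pics/{f}.png",cv2.resize(im,None,fx=k,fy=k,interpolation=cv2.INTER_CUBIC)); return m,im
def st():
    o=r.get_obs();R=Ro.from_rotvec(o["orientation"]).as_matrix()
    print("t",round(o["clock"],2),"tcp",o["tcp_pos"].round(4),"x",R[:,0].round(3),"z",R[:,2].round(3),"F",np.round(o["contact_force"],1),"M",np.round(o["moment"],2),"w",round(o["grip_width"],4)); return o,R
E
python3 - <<'E'
from h import *
m=r.camera_model("top")
for n,u,v,z in [("nut",296,176,.088),("lidc",296,177,.062),("ring",396,181,.02),("gripA",397,222,.022),("gripB",396,268,.022),("gripmid",396,245,.022),("roll",340,133,.025),("vial",381,142,.058),("tray",193,257,.012)]: print(n,bp(m,u,v,z).round(3))
st()
im=cv2.imread("pics/top0.png")
cv2.imwrite("pics/topc.png",cv2.resize(im[125:280,245:415],None,fx=3.8,fy=3.8,interpolation=cv2.INTER_CUBIC))
E
```

```text
nut [ 0.6   -0.121  0.088]
lidc [ 0.601 -0.12   0.062]
ring [ 0.596 -0.371  0.02 ]
gripA [ 0.492 -0.371  0.022]
gripB [ 0.378 -0.367  0.022]
gripmid [ 0.435 -0.368  0.022]
roll [ 0.718 -0.23   0.025]
vial [ 0.687 -0.327  0.058]
tray [0.407 0.138 0.012]
t 0.1 tcp [ 0.2895 -0.6091  0.1914] x [-0.001  0.001 -1.   ] z [ 0.429 -0.903 -0.002] F [-0.2  0.6  0.2] M [-0.03  0.04 -0.02] w 0.0854
```

View pics/topc.png

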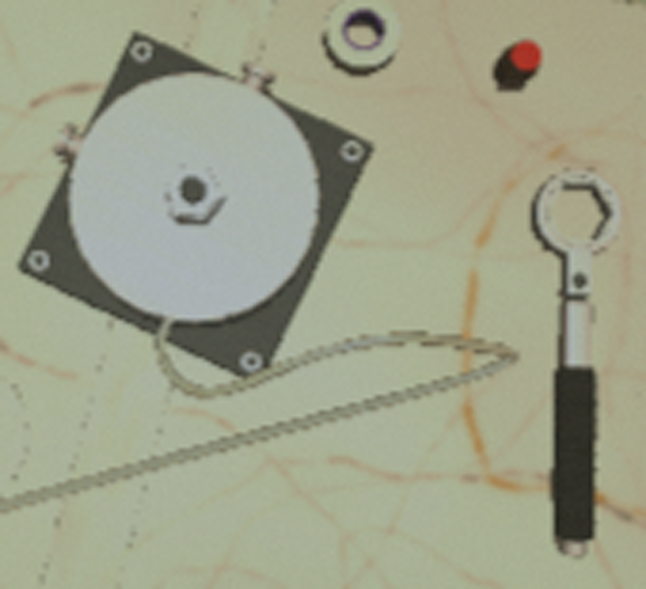

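```bash
python3 - <<'E'
from h import *
T=r.camera_model("top");S=r.camera_model("side")
P=lambda m:m["mtx"]@np.c_[m["R"],m["t"]]
for n,a,b in [("bend",(379,217),(312,274)),("far",(5,322),(217,42)),("ring",(396.8,181),(352,286)),("start",(288,210),(296,208)),("nuttop",(295.5,175),(341,184))]:
    X=cv2.triangulatePoints(P(T),P(S),np.float64(a),np.float64(b));X=(X[:3]/X[3]).ravel();print(n,X.round(3),(pj(T,X)-a).round(1),(pj(S,X)-b).round(1))
for u,v in[(396.8,180.8),(395.8,269.2)]:print(bp(T,u,v,.018).round(4))
E
```

```text
bend [ 0.505 -0.329  0.007] [-0.   0.2] [ 0.2 -0. ]
far [0.321 0.375 0.288] [-0.   0.7] [0.3 0. ]
ring [ 0.589 -0.376  0.007] [-0.3  3.1] [ 2.4 -0.3]
start [ 0.506 -0.097  0.01 ] [-0.4  6.8] [ 4.3 -0.3]
nuttop [ 0.605 -0.12   0.091] [ 0.1 -1.1] [-0.7  0.1]
[ 0.5965 -0.3738  0.018 ]
[ 0.3748 -0.367   0.018 ]
```

Call:
{"method": "servo_tool", "body": {"steps": [{"ty": 0.84, "tz": -0.48}, {"ty": 0.84, "tz": -0.48}, {"ty": 0.84, "tz": -0.48}, {"ty": 0.84, "tz": -0.48}, {"ty": 0.84, "tz": -0.48}, {"ty": 0.84, "tz": -0.48}, {"ax": 0.91}, {"ax": 0.91}, {"ax": 0.91}, {"ax": 0.91}, {"ax": 0.91}, {}], "grip": 0}}

```text
invalid input at $.steps[0]: expected keys tx, ty, tz, ax, ay, az
```

```bash
python3 - <<'E'
from h import *
st()
m,_=snap("wrist","w1")
for n,X in [("ring",(.595,-.371,.02)),("grip",(.455,-.3695,.022))]: print(n,pj(m,X).round(0))
E
```

```text
t 0.1 tcp [ 0.2895 -0.6091  0.1914] x [-0.001  0.001 -1.   ] z [ 0.429 -0.903 -0.002] F [-0.2  0.6  0.2] M [-0.03  0.04 -0.02] w 0.0854
ring [ 202. -334.]
grip [ 142. -123.]
```

View pics/w1.png

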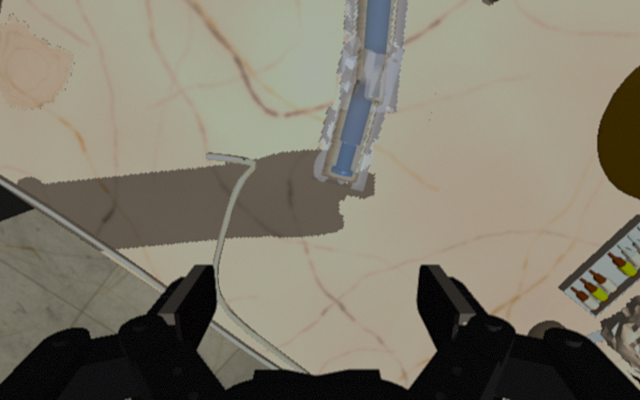

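The wrist view shows only the worktop, with the fingers along the bottom edge. The loose tube rises to the left (+y), and I plan to keep clear of it. I'll resend the move with all keys.

Call:
{"method": "servo_tool", "body": {"steps": [{"tx": 0, "ty": 0.84, "tz": -0.48, "ax": 0, "ay": 0, "az": 0}, {"tx": 0, "ty": 0.84, "tz": -0.48, "ax": 0, "ay": 0, "az": 0}, {"tx": 0, "ty": 0.84, "tz": -0.48, "ax": 0, "ay": 0, "az": 0}, {"tx": 0, "ty": 0.84, "tz": -0.48, "ax": 0, "ay": 0, "az": 0}, {"tx": 0, "ty": 0.84, "tz": -0.48, "ax": 0, "ay": 0, "az": 0}, {"tx": 0, "ty": 0.84, "tz": -0.48, "ax": 0, "ay": 0, "az": 0}, {"tx": 0, "ty": 0, "tz": 0, "ax": 0.91, "ay": 0, "az": 0}, {"tx": 0, "ty": 0, "tz": 0, "ax": 0.91, "ay": 0, "az": 0}, {"tx": 0, "ty": 0, "tz": 0, "ax": 0.91, "ay": 0, "az": 0}, {"tx": 0, "ty": 0, "tz": 0, "ax": 0.91, "ay": 0, "az": 0}, {"tx": 0, "ty": 0, "tz": 0, "ax": 0.91, "ay": 0, "az": 0}, {"tx": 0, "ty": 0, "tz": 0, "ax": 0, "ay": 0, "az": 0}], "grip": 0}}

```text
clock: 1.65
tcp_pos: [0.4554, -0.3712, 0.1921]
orientation: [1.232, 1.195, -1.233]
contact_force: [-0.4, -0.1, -1.5]
grip_width: 0.0854
```

```bash
python3 - <<'E'
from h import *
st()
m,_=snap("wrist","w2")
for n,X in [("ring",(.596,-.3735,.02)),("grip",(.455,-.3695,.022))]: print(n,pj(m,X).round(0))
E
```

```text
t 1.65 tcp [ 0.4554 -0.3712  0.1921] x [-0.001  0.    -1.   ] z [-0.032 -0.999 -0.   ] F [-0.4 -0.1 -1.5] M [ 0.01 -0.02  0.01] w 0.0854
ring [314.  26.]
grip [314. 176.]
```

View pics/w2.png

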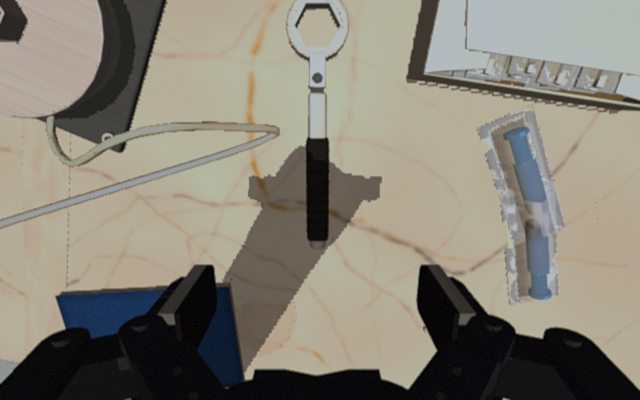

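The wrist view shows the ring at (317,28), the grip from (317,140) to (318,240), and the nut at the left edge around (5,20).

```bash
python3 - <<'E'
from h import *
o,R=st(); m=r.camera_model("wrist")
a,b,c=[bp(m,u,v,z) for u,v,z in((317,27,.02),(317.5,140,.022),(317.5,240,.022))]
print(a.round(4),b.round(4),c.round(4),np.linalg.norm(a-b),np.linalg.norm(b-c))
d=(c-a);print("ang",np.degrees(np.arctan2(d[1],d[0]))%360,"jaw z ang",np.degrees(np.arctan2(R[1,2],R[0,2])))
u=d[:2]/np.linalg.norm(d[:2]);g=a[:2]+.138*u;dl=np.r_[g,.003]-o["tcp_pos"];print(g,"tool delta",(R.T@dl).round(4))
E
```

```text
t 1.7 tcp [ 0.4554 -0.3712  0.1921] x [-0.  0. -1.] z [-0.031 -1.    -0.   ] F [0.3 0.2 0.3] M [0.02 0.   0.05] w 0.0852
[ 0.5955 -0.3765  0.02  ] [ 0.4918 -0.3739  0.022 ] [ 0.3827 -0.3707  0.022 ] 0.1037459528631846 0.10910791325375925
ang 178.42596486462887 jaw z ang -91.75644053344486
[ 0.45752052 -0.3727297 ] tool delta [0.1891 0.0022 0.0015]
```

Call:
{"method": "servo_tool", "body": {"steps": [{"tx": 0.8, "ty": 0.04, "tz": 0.03, "ax": 0, "ay": 0, "az": 0}, {"tx": 0.8, "ty": 0, "tz": 0, "ax": 0, "ay": 0, "az": 0}, {"tx": 0.8, "ty": 0, "tz": 0, "ax": 0, "ay": 0, "az": 0}, {"tx": 0.6, "ty": 0, "tz": 0, "ax": 0, "ay": 0, "az": 0}, {"tx": 0.4, "ty": 0, "tz": 0, "ax": 0, "ay": 0, "az": 0}, {"tx": 0.2, "ty": 0, "tz": 0, "ax": 0, "ay": 0, "az": 0}, {"tx": 0.16, "ty": 0, "tz": 0, "ax": 0, "ay": 0, "az": 0}, {"tx": 0, "ty": 0, "tz": 0, "ax": 0, "ay": 0, "az": 0}], "grip": 0}}

```text
clock: 2.7
tcp_pos: [0.4576, -0.373, 0.0043]
orientation: [1.233, 1.194, -1.233]
contact_force: [0.6, 0.6, 0.1]
grip_width: 0.0855
```

Call:
{"method": "servo_tool", "body": {"steps": [{"tx": 0, "ty": 0, "tz": 0, "ax": 0, "ay": 0, "az": 0}, {"tx": 0, "ty": 0, "tz": 0, "ax": 0, "ay": 0, "az": 0}, {"tx": 0, "ty": 0, "tz": 0, "ax": 0, "ay": 0, "az": 0}, {"tx": 0, "ty": 0, "tz": 0, "ax": 0, "ay": 0, "az": 0}, {"tx": 0, "ty": 0, "tz": 0, "ax": 0, "ay": 0, "az": 0}, {"tx": 0, "ty": 0, "tz": 0, "ax": 0, "ay": 0, "az": 0}, {"tx": 0, "ty": 0, "tz": 0, "ax": 0, "ay": 0, "az": 0}, {"tx": 0, "ty": 0, "tz": 0, "ax": 0, "ay": 0, "az": 0}], "grip": 255, "squeeze": 100}}

```text
clock: 3.7
tcp_pos: [0.4575, -0.3729, 0.0043]
orientation: [1.233, 1.194, -1.233]
contact_force: [0.6, -0.3, -0.7]
grip_width: 0.0001
```

```bash
python3 - <<'E'
from h import *
st()
E
```

```text
t 3.7 tcp [ 0.4575 -0.3729  0.0043] x [-0.  0. -1.] z [-0.033 -0.999 -0.   ] F [ 0.6 -0.3 -0.7] M [ 0.01 -0.01 -0.05] w 0.0001
```

The fingers shut to zero, so the grasp missed. I'll check with the side camera.

```bash
python3 - <<'E'
from h import *
m,_=snap("side","s2",(200,200,440,360),3.3)
E
```

```text
(no output)
```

View pics/s2.png

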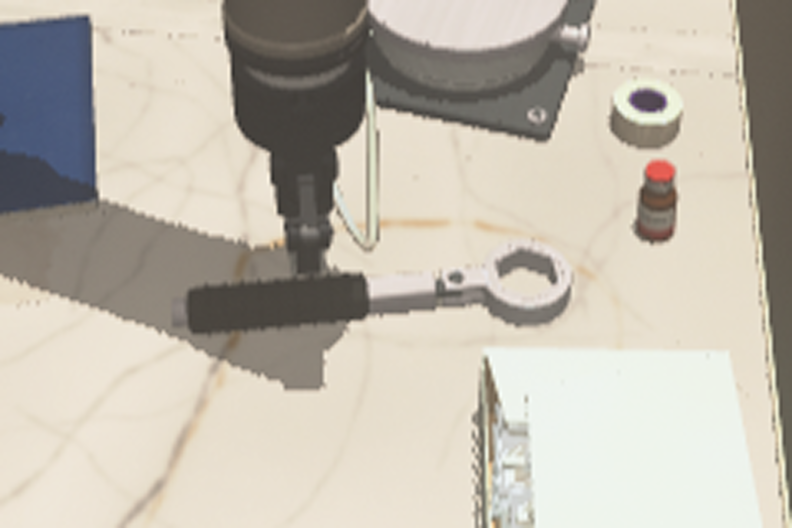

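```bash
python3 - <<'E'
from h import *
S=r.camera_model("side");T=r.camera_model("top")
o,_=st()
print("tcp in side",pj(S,o["tcp_pos"]),"top",pj(T,o["tcp_pos"]))
for n,u,v,z in[("grip",284,291,.016),("gripA",310,286,.022),("gripB",258,295,.015),("ring",359.5,284,.02)]:print(n,bp(S,u,v,z).round(3))
m,_=snap("wrist","w3")
E
```

```text
t 3.75 tcp [ 0.4576 -0.373   0.0043] x [ 0. -0. -1.] z [-0.033 -0.999  0.   ] F [ 0.1 -0.   0.6] M [ 0.03 -0.    0.03] w -0.0
tcp in side [292.94855353 292.66161785] top [396.24700564 235.6858285 ]
grip [ 0.439 -0.376  0.016]
gripA [ 0.494 -0.376  0.022]
gripB [ 0.385 -0.378  0.015]
ring [ 0.598 -0.384  0.02 ]
```

View pics/w3.png

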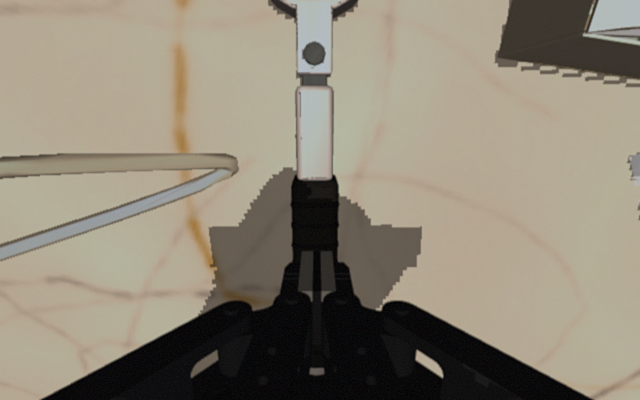

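The wrist view shows the shut fingers centred on the handle at about (317,270), yet nothing stopped them. I'll enlarge the contact area with more contrast.

```bash
python3 - <<'E'
from h import *
m=r.camera_model("wrist");S=r.camera_model("side")
for z in(.0043,.022,.04):
    X=(.4575,-.373,z);print(z,pj(m,X).round(1),pj(S,X).round(1))
def g(im):return np.uint8(255*(im/255.)**.4)
a=cv2.resize(g(np.load("pics/w3.npy"))[160:340,220:410],None,fx=2.5,fy=2.5,interpolation=cv2.INTER_CUBIC)
b=cv2.resize(g(np.load("pics/s2.npy"))[250:310,250:320],None,fx=5,fy=5,interpolation=cv2.INTER_CUBIC)
o=np.zeros((450,475+350,3),np.uint8);o[:,:475]=a;o[:300,475:]=b
cv2.imwrite("pics/z.png",cv2.resize(o,(800,436)))
E
```

```text
0.0043 [315.6 236.1] [292.9 292.7]
0.022 [315.5 248.8] [292.7 287. ]
0.04 [315.4 264.5] [292.4 281.1]
```

View pics/z.png

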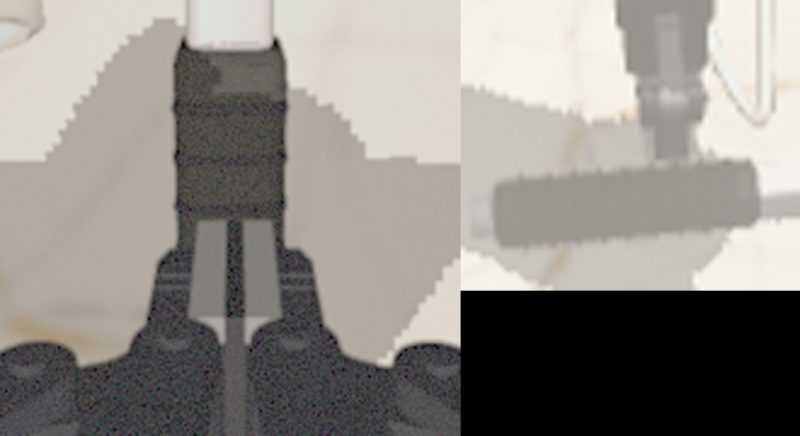

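Call:
{"method": "servo_tool", "body": {"steps": [{"tx": -0.4, "ty": 0, "tz": 0, "ax": 0, "ay": 0, "az": 0}, {"tx": -0.4, "ty": 0, "tz": 0, "ax": 0, "ay": 0, "az": 0}, {"tx": 0, "ty": 0, "tz": 0, "ax": 0, "ay": 0, "az": 0}]}}

```text
clock: 4.18
tcp_pos: [0.4587, -0.3737, 0.0457]
orientation: [1.233, 1.19, -1.232]
contact_force: [0.3, -1.2, 0.5]
grip_width: -0.0001
```

Call:
{"method": "servo_tool", "body": {"steps": [{"tx": 0.3, "ty": 0, "tz": 0, "ax": 0, "ay": 0, "az": 0}, {"tx": 0.1, "ty": 0, "tz": 0, "ax": 0, "ay": 0, "az": 0}, {"tx": 0, "ty": 0, "tz": 0, "ax": 0, "ay": 0, "az": 0}]}}

```text
clock: 4.55
tcp_pos: [0.4566, -0.3722, 0.0227]
orientation: [1.233, 1.197, -1.234]
contact_force: [-0.2, 1.1, -0.2]
grip_width: -0.0003
```

Call:
{"method": "servo_tool", "body": {"steps": [{"tx": 0.04, "ty": 0, "tz": 0, "ax": 0, "ay": 0, "az": 0}, {"tx": 0.04, "ty": 0, "tz": 0, "ax": 0, "ay": 0, "az": 0}, {"tx": 0, "ty": 0, "tz": 0, "ax": 0, "ay": 0, "az": 0}]}}

```text
clock: 4.92
tcp_pos: [0.4575, -0.3729, 0.0203]
orientation: [1.233, 1.194, -1.233]
contact_force: [0.6, -0.8, -0.7]
grip_width: 0.0002
```

```bash
python3 - <<'E'
from h import *
st()
a=cv2.cvtColor(cv2.imread("pics/top0.png"),6)
m,_=snap("top","t2");b=cv2.cvtColor(np.load("pics/t2.npy"),6)
m,_=snap("side","s3");sb=cv2.cvtColor(np.load("pics/s3.npy"),6);sa=cv2.cvtColor(cv2.imread("pics/side0.png"),6)
for x,y,bx in[(a,b,(380,160,415,205)),(sa,sb,(330,265,385,305)),(a,b,(270,150,320,200))]:
    f=lambda i:np.float32(i[bx[1]:bx[3],bx[0]:bx[2]])
    print(cv2.phaseCorrelate(f(x),f(y)),np.abs(f(x)-f(y)).mean())
o=np.zeros((300,800,3),np.uint8)
o[:,:400]=cv2.resize(np.load("pics/t2.npy")[165:285,320:480],(400,300),interpolation=cv2.INTER_CUBIC)
o[:,400:]=cv2.resize(np.load("pics/s3.npy")[215:320,240:380],(400,300),interpolation=cv2.INTER_CUBIC)
cv2.imwrite("pics/z2.png",np.uint8(255*(o/255.)**.5))
E
```

```text
t 4.92 tcp [ 0.4575 -0.3729  0.0203] x [-0.  0. -1.] z [-0.033 -0.999 -0.   ] F [ 0.6 -0.8 -0.7] M [-0.07 -0.02 -0.02] w 0.0002
((-0.018257126848816085, 0.5521606463649675), 0.9650110656832471) 13.700317
((-0.02151145626632811, -0.047088961670887386), 0.9986310888330142) 1.1463636
((-0.047643864072036024, 0.008804029915765454), 1.0183525058746339) 15.2012
```

View pics/z2.png

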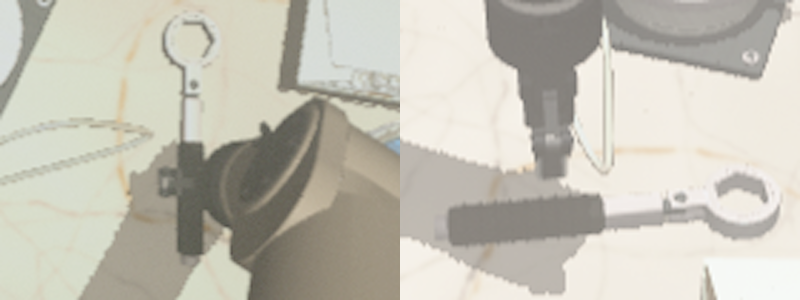

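The fingertips appear to the left of and behind the handle in these views, at top ≈(386,237) and side ≈(293,277). They should project onto the handle itself. I'll triangulate the tips from both images.

```bash
python3 - <<'E'
from h import *
T=r.camera_model("top");S=r.camera_model("side")
P=lambda m:m["mtx"]@np.c_[m["R"],m["t"]]
for m in(T,S):print("cam",(-m["R"].T@m["t"]).round(3),pj(m,(.4575,-.373,.0203)).round(1))
for a in((385,237),(388,237),(391,237)):
    b=(293.5,277.5)
    X=cv2.triangulatePoints(P(T),P(S),np.float64(a),np.float64(b));X=(X[:3]/X[3]).ravel();print(X.round(3),(pj(T,X)-a).round(1),(pj(S,X)-b).round(1))
w=r.camera_model("wrist");print("wristcam",(-w["R"].T@w["t"]).round(3),w["R"].round(3).tolist())
a=np.load("pics/t2.npy")[205:265,370:430];b=np.load("pics/s3.npy")[245:305,265:325]
z=np.hstack([cv2.resize(i,(400,400),interpolation=cv2.INTER_CUBIC) for i in(a,b)])
cv2.imwrite("pics/z3.png",np.uint8(255*(z/255.)**.5))
E
```

```text
cam [ 0.49  -0.146  0.956] [397.8 235.9]
cam [ 0.411 -1.037  0.764] [292.7 287.5]
[ 0.459 -0.342  0.017] [ 0.2 -1.9] [-1.4  0. ]
[ 0.459 -0.348  0.024] [ 0.2 -1.7] [-1.3  0. ]
[ 0.459 -0.354  0.03 ] [ 0.1 -1.6] [-1.2  0. ]
wristcam [ 0.53  -0.376  0.202] [[-0.033, -0.999, 0.0], [-0.957, 0.031, 0.288], [-0.288, 0.009, -0.958]]
```

View pics/z3.png

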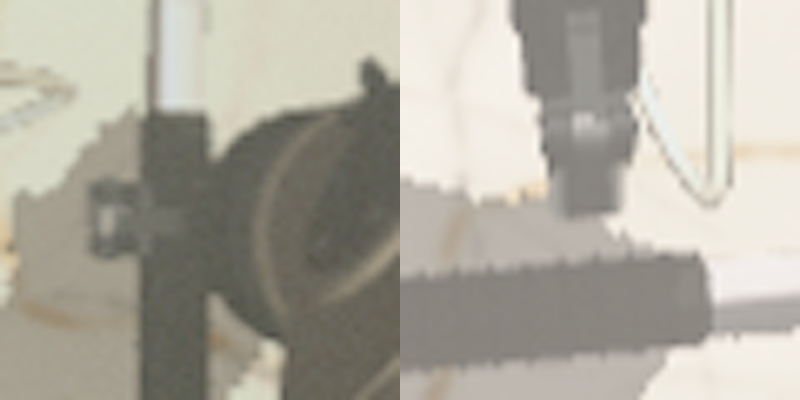

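Side view: the shut tips end at about (293,277), clear above the handle, while the reported TCP projects to (293,287). So the real tips sit roughly 30 mm higher than reported, and the fingers closed above the handle. I'll check by touching the handle's top (22 mm) with shut fingers, going down gently.

Call:
{"method": "servo_tool", "body": {"steps": [{"tx": 0.2, "ty": 0, "tz": 0, "ax": 0, "ay": 0, "az": 0}, {"tx": 0.1, "ty": 0, "tz": 0, "ax": 0, "ay": 0, "az": 0}, {"tx": 0.04, "ty": 0, "tz": 0, "ax": 0, "ay": 0, "az": 0}, {"tx": 0, "ty": 0, "tz": 0, "ax": 0, "ay": 0, "az": 0}]}}

```text
clock: 5.52
tcp_pos: [0.4574, -0.3728, 0.003]
orientation: [1.233, 1.194, -1.233]
contact_force: [-0.2, 0.5, -0.8]
grip_width: 0.0
```

Call:
{"method": "servo_tool", "body": {"steps": [{"tx": 0.04, "ty": 0, "tz": 0, "ax": 0, "ay": 0, "az": 0}, {"tx": 0, "ty": 0, "tz": 0, "ax": 0, "ay": 0, "az": 0}]}}

```text
clock: 5.78
tcp_pos: [0.4575, -0.3729, 0.0013]
orientation: [1.233, 1.194, -1.233]
contact_force: [-0.6, 0.8, -0.3]
grip_width: -0.0
```

Call:
{"method": "servo_tool", "body": {"steps": [{"tx": 0.04, "ty": 0, "tz": 0, "ax": 0, "ay": 0, "az": 0}, {"tx": 0.04, "ty": 0, "tz": 0, "ax": 0, "ay": 0, "az": 0}, {"tx": 0, "ty": 0, "tz": 0, "ax": 0, "ay": 0, "az": 0}]}}

```text
clock: 6.15
tcp_pos: [0.4574, -0.3728, -0.0029]
orientation: [1.233, 1.194, -1.233]
contact_force: [0.3, 0.3, -0.8]
grip_width: -0.0
```

Call:
{"method": "servo_tool", "body": {"steps": [{"tx": 0.04, "ty": 0, "tz": 0, "ax": 0, "ay": 0, "az": 0}, {"tx": 0, "ty": 0, "tz": 0, "ax": 0, "ay": 0, "az": 0}]}}

```text
clock: 6.4
tcp_pos: [0.4575, -0.3729, -0.0049]
orientation: [1.233, 1.194, -1.233]
contact_force: [-0.3, 1.3, 0.3]
grip_width: 0.0001
```

Call:
{"method": "servo_tool", "body": {"steps": [{"tx": 0.04, "ty": 0, "tz": 0, "ax": 0, "ay": 0, "az": 0}, {"tx": 0, "ty": 0, "tz": 0, "ax": 0, "ay": 0, "az": 0}]}}

```text
clock: 6.65
tcp_pos: [0.4574, -0.3729, -0.0069]
orientation: [1.233, 1.194, -1.233]
contact_force: [0.0, -0.4, 0.3]
grip_width: 0.0001
```

The reported z is now below the worktop with no contact, which confirms the offset. I'll continue to touch.

Call:
{"method": "servo_tool", "body": {"steps": [{"tx": 0.04, "ty": 0, "tz": 0, "ax": 0, "ay": 0, "az": 0}, {"tx": 0, "ty": 0, "tz": 0, "ax": 0, "ay": 0, "az": 0}]}}

```text
clock: 6.9
tcp_pos: [0.4574, -0.3729, -0.0089]
orientation: [1.233, 1.194, -1.233]
contact_force: [0.1, -0.6, 0.4]
grip_width: 0.0
```

Call:
{"method": "servo_tool", "body": {"steps": [{"tx": 0.03, "ty": 0, "tz": 0, "ax": 0, "ay": 0, "az": 0}, {"tx": 0, "ty": 0, "tz": 0, "ax": 0, "ay": 0, "az": 0}]}}

```text
clock: 7.15
tcp_pos: [0.4575, -0.3729, -0.0103]
orientation: [1.233, 1.194, -1.233]
contact_force: [0.2, 0.3, -0.5]
grip_width: -0.0002
```

Call:
{"method": "servo_tool", "body": {"steps": [{"tx": 0.03, "ty": 0, "tz": 0, "ax": 0, "ay": 0, "az": 0}, {"tx": 0, "ty": 0, "tz": 0, "ax": 0, "ay": 0, "az": 0}]}}

```text
clock: 7.4
tcp_pos: [0.4575, -0.3729, -0.0118]
orientation: [1.233, 1.194, -1.233]
contact_force: [0.5, 0.3, 0.4]
grip_width: -0.0003
```

Call:
{"method": "servo_tool", "body": {"steps": [{"tx": 0.03, "ty": 0, "tz": 0, "ax": 0, "ay": 0, "az": 0}, {"tx": 0, "ty": 0, "tz": 0, "ax": 0, "ay": 0, "az": 0}]}}

```text
clock: 7.65
tcp_pos: [0.4574, -0.3729, -0.0133]
orientation: [1.233, 1.194, -1.233]
contact_force: [0.8, 0.4, 0.2]
grip_width: 0.0
```

Call:
{"method": "servo_tool", "body": {"steps": [{"tx": 0.03, "ty": 0, "tz": 0, "ax": 0, "ay": 0, "az": 0}, {"tx": 0, "ty": 0, "tz": 0, "ax": 0, "ay": 0, "az": 0}]}}

```text
clock: 7.9
tcp_pos: [0.4575, -0.3729, -0.0148]
orientation: [1.233, 1.194, -1.233]
contact_force: [-0.3, 0.4, -0.2]
grip_width: 0.0001
```

```bash
python3 - <<'E'
from h import *
st();T=r.camera_model("top");S=r.camera_model("side")
snap("side","s4");snap("top","t4")
a=np.load("pics/t4.npy")[205:265,370:430];b=np.load("pics/s4.npy")[245:305,265:325]
z=np.hstack([cv2.resize(i,(400,400),interpolation=cv2.INTER_CUBIC) for i in(a,b)])
cv2.imwrite("pics/z4.png",np.uint8(255*(z/255.)**.5))
E
```

```text
t 7.9 tcp [ 0.4575 -0.3729 -0.0148] x [-0.  0. -1.] z [-0.033 -0.999 -0.   ] F [-0.3  0.4 -0.2] M [-0.04  0.01 -0.01] w 0.0001
```

View pics/z4.png

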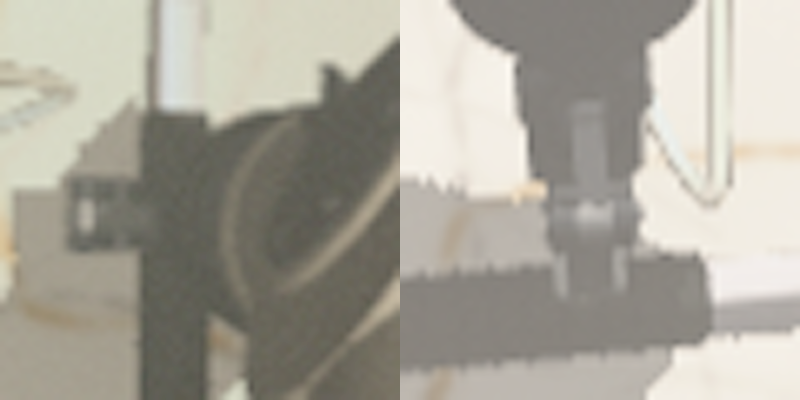

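Side view: the tip is now seen over the handle's top at about (293,289), nearly touching. I'll continue in small steps.

Call:
{"method": "servo_tool", "body": {"steps": [{"tx": 0.03, "ty": 0, "tz": 0, "ax": 0, "ay": 0, "az": 0}, {"tx": 0, "ty": 0, "tz": 0, "ax": 0, "ay": 0, "az": 0}]}}

```text
clock: 8.25
tcp_pos: [0.4575, -0.3729, -0.0163]
orientation: [1.233, 1.194, -1.233]
contact_force: [-0.1, 0.6, 0.3]
grip_width: -0.0001
```

Call:
{"method": "servo_tool", "body": {"steps": [{"tx": 0.03, "ty": 0, "tz": 0, "ax": 0, "ay": 0, "az": 0}, {"tx": 0, "ty": 0, "tz": 0, "ax": 0, "ay": 0, "az": 0}]}}

```text
clock: 8.5
tcp_pos: [0.4577, -0.3731, -0.0168]
orientation: [1.233, 1.193, -1.233]
contact_force: [-1.8, 2.2, 7.9]
grip_width: -0.0004
```

Call:
{"method": "servo_tool", "body": {"steps": [{"tx": 0.03, "ty": 0, "tz": 0, "ax": 0, "ay": 0, "az": 0}, {"tx": 0, "ty": 0, "tz": 0, "ax": 0, "ay": 0, "az": 0}]}}

```text
clock: 8.75
tcp_pos: [0.4577, -0.3731, -0.017]
orientation: [1.234, 1.193, -1.233]
contact_force: [-6.4, 5.1, 21.7]
grip_width: 0.0
```

Contact came at reported z = −0.017 with the handle's top at 22 mm, so the true tip height is reported z + 38.5 mm. Now I'll lift, open, go down to a true tip height of about 3.5 mm and grasp.

Call:
{"method": "servo_tool", "body": {"steps": [{"tx": -0.5, "ty": 0, "tz": 0, "ax": 0, "ay": 0, "az": 0}, {"tx": -0.5, "ty": 0, "tz": 0, "ax": 0, "ay": 0, "az": 0}]}}

```text
clock: 9.0
tcp_pos: [0.4573, -0.3728, 0.0313]
orientation: [1.233, 1.194, -1.233]
contact_force: [-0.1, 0.3, -0.3]
grip_width: -0.0001
```

Call:
{"method": "servo_tool", "body": {"steps": [{"tx": 0, "ty": 0, "tz": 0, "ax": 0, "ay": 0, "az": 0}, {"tx": 0, "ty": 0, "tz": 0, "ax": 0, "ay": 0, "az": 0}, {"tx": 0, "ty": 0, "tz": 0, "ax": 0, "ay": 0, "az": 0}, {"tx": 0, "ty": 0, "tz": 0, "ax": 0, "ay": 0, "az": 0}, {"tx": 0, "ty": 0, "tz": 0, "ax": 0, "ay": 0, "az": 0}, {"tx": 0.4, "ty": 0, "tz": 0, "ax": 0, "ay": 0, "az": 0}, {"tx": 0.4, "ty": 0, "tz": 0, "ax": 0, "ay": 0, "az": 0}, {"tx": 0.3, "ty": 0, "tz": 0, "ax": 0, "ay": 0, "az": 0}, {"tx": 0.18, "ty": 0, "tz": 0, "ax": 0, "ay": 0, "az": 0}, {"tx": 0, "ty": 0, "tz": 0, "ax": 0, "ay": 0, "az": 0}], "grip": 0}}

```text
clock: 10.25
tcp_pos: [0.4571, -0.3727, -0.0339]
orientation: [1.233, 1.195, -1.234]
contact_force: [-0.4, 0.5, -0.4]
grip_width: 0.0854
```

Call:
{"method": "servo_tool", "body": {"steps": [{"tx": 0, "ty": 0, "tz": 0, "ax": 0, "ay": 0, "az": 0}, {"tx": 0, "ty": 0, "tz": 0, "ax": 0, "ay": 0, "az": 0}, {"tx": 0, "ty": 0, "tz": 0, "ax": 0, "ay": 0, "az": 0}, {"tx": 0, "ty": 0, "tz": 0, "ax": 0, "ay": 0, "az": 0}, {"tx": 0, "ty": 0, "tz": 0, "ax": 0, "ay": 0, "az": 0}, {"tx": 0, "ty": 0, "tz": 0, "ax": 0, "ay": 0, "az": 0}, {"tx": 0, "ty": 0, "tz": 0, "ax": 0, "ay": 0, "az": 0}], "grip": 255, "squeeze": 60}}

```text
clock: 11.12
tcp_pos: [0.458, -0.3733, -0.0325]
orientation: [1.233, 1.192, -1.233]
contact_force: [0.3, 0.4, 5.0]
grip_width: 0.0229
```

Gripped: the opening is 22.9 mm against a 24 mm handle. I'll lift, firm up the squeeze, and meanwhile fit the lid and ring circles in the first top image.

Call:
{"method": "servo_tool", "body": {"steps": [{"tx": 0, "ty": 0, "tz": 0, "ax": 0, "ay": 0, "az": 0}, {"tx": -0.2, "ty": 0, "tz": 0, "ax": 0, "ay": 0, "az": 0}, {"tx": -0.5, "ty": 0, "tz": 0, "ax": 0, "ay": 0, "az": 0}, {"tx": -0.7, "ty": 0, "tz": 0, "ax": 0, "ay": 0, "az": 0}, {"tx": -0.7, "ty": 0, "tz": 0, "ax": 0, "ay": 0, "az": 0}, {"tx": -0.7, "ty": 0, "tz": 0, "ax": 0, "ay": 0, "az": 0}, {"tx": 0, "ty": 0, "tz": 0, "ax": 0, "ay": 0, "az": 0}], "grip": 255, "squeeze": 110}}

```text
clock: 12.0
tcp_pos: [0.459, -0.374, 0.1097]
orientation: [1.233, 1.188, -1.232]
contact_force: [-0.0, 0.1, -2.3]
grip_width: 0.0211
```

```bash
cat >> h.py <<'E'
from scipy.optimize import least_squares
def fitcirc(img,m,x0,rad,z,s=3,free=False,sgn=1,n=120):
    """fit world circle of radius rad at height z, maximising mean radial brightness step (sgn=1: inside brighter)"""
    from scipy.optimize import minimize
    g=cv2.GaussianBlur(cv2.cvtColor(img,cv2.COLOR_BGR2GRAY).astype(np.float32),(0,0),.7)
    a=np.linspace(0,2*np.pi,n,endpoint=False)
    def samp(c,R):
        P=np.c_[c[0]+R*np.cos(a),c[1]+R*np.sin(a),np.full(n,z)]
        q=(m["R"]@P.T).T+m["t"];q=q@m["mtx"].T;q=(q[:,:2]/q[:,2:]).astype(np.float32)
        return cv2.remap(g,q[None,:,0],q[None,:,1],cv2.INTER_LINEAR)[0]
    f=lambda c:-np.mean(np.clip(sgn*(samp(c,rad-.002)-samp(c,rad+.002)),-5,60))
    best=None
    for dx in np.arange(-.012,.0121,.003):
        for dy in np.arange(-.012,.0121,.003):
            c=np.array(x0)+(dx,dy);v=f(c)
            if best is None or v<best[0]:best=(v,c)
    o=minimize(f,best[1],method="Nelder-Mead",options=dict(initial_simplex=[best[1],best[1]+(.002,0),best[1]+(0,.002)],xatol=1e-5))
    return o.x,-o.fun
E
python3 - <<'E'
from h import *
st();T=r.camera_model("top");S=r.camera_model("side");ti=cv2.imread("pics/top0.png");si=cv2.imread("pics/side0.png")
for n,x0,R,z in[("lid",(.6,-.12),.08,.062),("ring",(.596,-.374),.0295,.02),("ringbot",(.596,-.374),.0295,.01)]:
    print(n,fitcirc(ti,T,x0,R,z),fitcirc(si,S,x0,R,z))
E
```

```text
t 12.0 tcp [ 0.459  -0.374   0.1097] x [ 0.004 -0.003 -1.   ] z [-0.033 -0.999  0.003] F [-0.   0.1 -2.3] M [-0.05  0.17 -0.04] w 0.0211
lid (array([ 0.60269558, -0.11886383]), np.float64(48.92201614379883)) (array([ 0.60475227, -0.12305935]), np.float64(22.05055046081543))
ring (array([ 0.59680618, -0.37565546]), np.float64(15.244775772094727)) (array([ 0.59704947, -0.37822047]), np.float64(23.73118019104004))
ringbot (array([ 0.59810999, -0.37780288]), np.float64(15.731051445007324)) (array([ 0.59972297, -0.36990976]), np.float64(23.927860260009766))
```

Call:
{"method": "servo_tool", "body": {"steps": [{"tx": -0.1, "ty": 0.09, "tz": -0.4, "ax": 0, "ay": 0, "az": 0}, {"tx": -0.1, "ty": 0.18, "tz": -0.8, "ax": 0, "ay": 0, "az": 0}, {"tx": -0.1, "ty": 0.21, "tz": -0.95, "ax": 0, "ay": 0, "az": 0}, {"tx": -0.1, "ty": 0.21, "tz": -0.95, "ax": 0, "ay": 0, "az": 0}, {"tx": -0.1, "ty": 0.21, "tz": -0.95, "ax": 0, "ay": 0, "az": 0}, {"tx": -0.1, "ty": 0.21, "tz": -0.95, "ax": 0, "ay": 0, "az": 0}, {"tx": 0, "ty": 0.21, "tz": -0.95, "ax": 0, "ay": 0, "az": 0}, {"tx": 0, "ty": 0.21, "tz": -0.95, "ax": 0, "ay": 0, "az": 0}, {"tx": 0, "ty": 0.21, "tz": -0.95, "ax": 0, "ay": 0, "az": 0}, {"tx": 0, "ty": 0.15, "tz": -0.7, "ax": 0, "ay": 0, "az": 0}, {"tx": 0, "ty": 0.08, "tz": -0.37, "ax": 0, "ay": 0, "az": 0}]}}

```text
clock: 13.38
tcp_pos: [0.569, 0.0732, 0.1354]
orientation: [1.229, 1.198, -1.232]
contact_force: [-0.1, 0.0, -1.4]
grip_width: 0.0213
```

Call:
{"method": "servo_tool", "body": {"steps": [{"tx": 0, "ty": 0, "tz": 0, "ax": 0.67, "ay": 0, "az": 0}, {"tx": 0, "ty": 0, "tz": 0, "ax": 1, "ay": 0, "az": 0}, {"tx": 0, "ty": 0, "tz": 0, "ax": 1, "ay": 0, "az": 0}, {"tx": 0, "ty": 0, "tz": 0, "ax": 1, "ay": 0, "az": 0}, {"tx": 0, "ty": 0, "tz": 0, "ax": 1, "ay": 0, "az": 0}, {"tx": 0, "ty": 0, "tz": 0, "ax": 1, "ay": 0, "az": 0}, {"tx": 0, "ty": 0, "tz": 0, "ax": 1, "ay": 0, "az": 0}, {"tx": 0, "ty": 0, "tz": 0, "ax": 1, "ay": 0, "az": 0}, {"tx": 0, "ty": 0, "tz": 0, "ax": 1, "ay": 0, "az": 0}, {"tx": 0, "ty": 0, "tz": 0, "ax": 1, "ay": 0, "az": 0}, {"tx": 0, "ty": 0, "tz": 0, "ax": 0, "ay": 0, "az": 0}, {"tx": 0, "ty": 0, "tz": 0, "ax": 0, "ay": 0, "az": 0}]}}

```text
clock: 14.88
tcp_pos: [0.5701, 0.0694, 0.1364]
orientation: [1.924, 0.519, -1.926]
contact_force: [-0.9, -0.5, -2.3]
grip_width: 0.0215
```

```bash
python3 - <<'E'
from h import *
st();m=r.camera_model("wrist")
for f,n in(("w5","wrist"),("t5","top"),("s5","side")):snap(n,f)
import pickle;pickle.dump(m,open("w5.pkl","wb"))
for X in((.6027,-.1189,.088),(.6027,-.1189,.062)):print(pj(m,X).round(1))
S=r.camera_model("side");T=r.camera_model("top")
print("ring pred",pj(T,(.641,-.05,.16)),pj(S,(.641,-.05,.16)))
w=cv2.resize(np.load("pics/w5.npy"),(480,300))
o=np.zeros((600,800,3),np.uint8)
o[:300,:480]=w
t=cv2.resize(np.load("pics/t5.npy")[110:230,220:340],(320,320),interpolation=cv2.INTER_CUBIC);o[:320,480:]=t
W=np.load("pics/w5.npy");p=pj(m,(.6027,-.1189,.088)).astype(int);p=np.clip(p,[60,60],[580,340])
o[300:600,:300]=cv2.resize(W[p[1]-60:p[1]+60,p[0]-60:p[0]+60],(300,300),interpolation=cv2.INTER_CUBIC)
o[320:600,300:800]=cv2.resize(np.load("pics/s5.npy")[100:240,250:500],(500,280),interpolation=cv2.INTER_CUBIC)
print(p);cv2.imwrite("pics/z5.png",o)
E
```

```text
t 14.88 tcp [0.5701 0.0694 0.1364] x [-0.001 -0.    -1.   ] z [-0.864 -0.503  0.001] F [-0.9 -0.5 -2.3] M [ 0.16  0.08 -0.01] w 0.0215
[434.8 -96.6]
[421.  -73.5]
ring pred [262.11092588 152.94213622] [350.1418762  144.32608668]
[434  60]
```

View pics/z5.png

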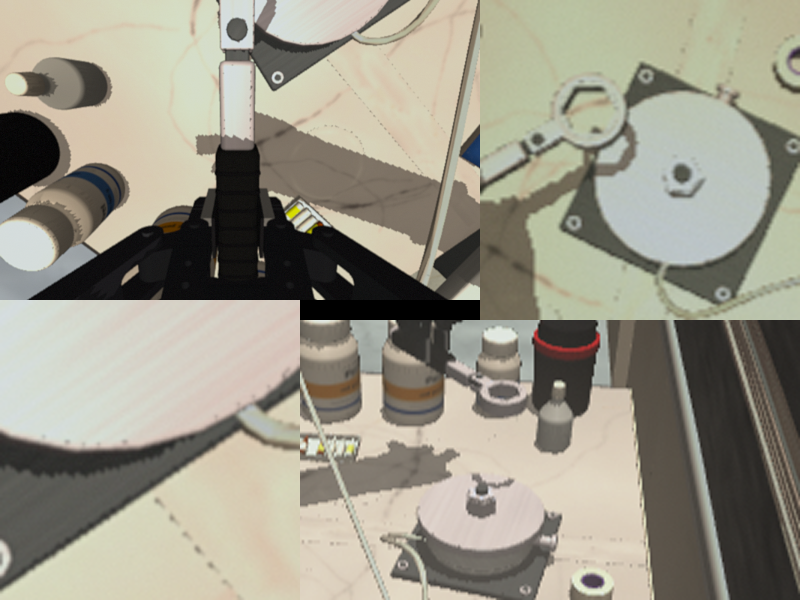

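The panels show three things:
- **Top:** the ring is at about crop (592,110), left of the lid.
- **Nut:** it is at about crop (683,178), with its lower flat nearly horizontal.
- **Wrist:** the nut is still out of view, beyond the upper edge.

That was my 12th view, so everything from here is numeric. I'll back off so the wrist camera sees the nut, then fit its orientation by code.

Call:
{"method": "servo_tool", "body": {"steps": [{"tx": 0, "ty": -0.5, "tz": 0, "ax": 0, "ay": 0, "az": 0}, {"tx": 0, "ty": -0.8, "tz": 0, "ax": 0, "ay": 0, "az": 0}, {"tx": 0, "ty": -0.6, "tz": 0, "ax": 0, "ay": 0, "az": 0}, {"tx": 0, "ty": 0, "tz": 0, "ax": 0, "ay": 0, "az": 0}, {"tx": 0, "ty": 0, "tz": 0, "ax": 0, "ay": 0, "az": 0}]}}

```text
clock: 15.65
tcp_pos: [0.5233, 0.1513, 0.1369]
orientation: [1.926, 0.517, -1.925]
contact_force: [0.5, -1.2, -1.4]
grip_width: 0.0212
```

```bash
cat > hexo.py <<'E'
from h import *
def rect(img,m,c,z,s=.0004,h=.04):
    a=np.arange(-h,h,s);X,Y=np.meshgrid(c[0]+a,c[1]+a,indexing="ij")
    P=np.stack([X,Y,np.full_like(X,z)],-1)@m["R"].T+m["t"];q=P@m["mtx"].T
    q=(q[...,:2]/q[...,2:]).astype(np.float32)
    return cv2.remap(cv2.cvtColor(img,6),q[...,0],q[...,1],cv2.INTER_CUBIC).astype(np.float32)
def hexfit(img,m,c,z,s=.0004,rng=.006):
    """slide a hexagon (34 AF) over rectified image: mean |normal gradient| on its edges"""
    g=cv2.GaussianBlur(rect(img,m,c,z,s),(0,0),1.5);gx=cv2.Sobel(g,5,0,1);gy=cv2.Sobel(g,5,1,0) # d/dx world = rows
    H=g.shape[0]/2;res=[]
    t=np.linspace(-.0085,.0085,15)
    for th in np.radians(np.arange(0,60,2)):
        pts=[];nn=[]
        for k in range(6):
            a=th+k*np.pi/3;n=np.array([np.cos(a),np.sin(a)]);e=np.array([-n[1],n[0]])
            pts.append(.017*n+t[:,None]*e);nn.append(np.repeat(n[None],15,0))
        pts=np.vstack(pts);nn=np.vstack(nn)
        for dx in np.arange(-rng,rng+1e-9,.001):
            for dy in np.arange(-rng,rng+1e-9,.001):
                i=((pts+(dx,dy))/s+H).round().astype(int)
                v=np.abs(gx[i[:,0],i[:,1]]*nn[:,0]+gy[i[:,0],i[:,1]]*nn[:,1])
                v=np.minimum(v,np.percentile(v,70)).mean()
                res.append((v,np.degrees(th),dx,dy))
    return sorted(res,reverse=True)
def gradhist(img,m,c,z,s=.0004,r0=.010,r1=.021):
    g=cv2.GaussianBlur(rect(img,m,c,z,s),(0,0),1.5);gx=cv2.Sobel(g,5,0,1);gy=cv2.Sobel(g,5,1,0)
    a=np.arange(-.04,.04,s);X,Y=np.meshgrid(a,a,indexing="ij");R=np.hypot(X,Y);k=(R>r0)&(R<r1)
    w=np.hypot(gx,gy)[k];th=np.arctan2(gy,gx)[k]
    w=w*(w>np.percentile(w,75))
    z6=(w*np.exp(6j*th)).sum()/w.sum();return np.degrees(np.angle(z6)/6)%60,abs(z6)
E
python3 - <<'E'
from hexo import *
import pickle
st();m=r.camera_model("wrist");snap("wrist","w6");pickle.dump(m,open("w6.pkl","wb"))
w=np.load("pics/w6.npy");T=r.camera_model("top");S=r.camera_model("side")
print(pj(m,(.6027,-.1189,.088)).round(1))
# lid circle in wrist under height offsets of camera
import copy
for dz in(0,.02,.0385):
    mm=copy.deepcopy(m);C=-m["R"].T@m["t"]+(0,0,dz);mm["t"]=-mm["R"]@C
    c,v=fitcirc(w,mm,(.603,-.119),.08,.062);print(dz,"lid",c.round(4),v)
    for z in(.084,.088):
        h=hexfit(w,mm,c,z,rng=.012 if z==.088 else .008);print(z,[np.round(x,3).tolist() for x in h[:2]],gradhist(w,mm,c,z))
t=cv2.imread("pics/top0.png");s=cv2.imread("pics/side0.png")
for z in(.084,.088):
    print("top",[np.round(x,3).tolist() for x in hexfit(t,T,(.6027,-.1189),z)[:3]],gradhist(t,T,(.6027,-.1189),z))
    print("side",[np.round(x,3).tolist() for x in hexfit(s,S,(.6027,-.1189),z)[:3]],gradhist(s,S,(.6027,-.1189),z))
E
```

```text
t 15.65 tcp [0.5233 0.1513 0.1369] x [ 0.    -0.001 -1.   ] z [-0.865 -0.502 -0.   ] F [ 0.5 -1.2 -1.4] M [0.1  0.03 0.04] w 0.0212
[ 454.9 -335.7]
0 lid [ 0.591 -0.131] 0.0
0.084 [[0.0, 58.0, 0.008, 0.008], [0.0, 58.0, 0.008, 0.007]] (np.float32(nan), np.float32(nan))
0.088 [[0.0, 58.0, 0.012, 0.012], [0.0, 58.0, 0.012, 0.011]] (np.float32(nan), np.float32(nan))
0.02 lid [ 0.591 -0.131] 0.0
0.084 [[0.0, 58.0, 0.008, 0.008], [0.0, 58.0, 0.008, 0.007]] (np.float32(nan), np.float32(nan))
0.088 [[0.0, 58.0, 0.012, 0.012], [0.0, 58.0, 0.012, 0.011]] (np.float32(nan), np.float32(nan))
0.0385 lid [ 0.591 -0.131] 0.0
0.084 [[0.0, 58.0, 0.008, 0.008], [0.0, 58.0, 0.008, 0.007]] (np.float32(nan), np.float32(nan))
0.088 [[0.0, 58.0, 0.012, 0.012], [0.0, 58.0, 0.012, 0.011]] (np.float32(nan), np.float32(nan))
top [[30.458, 56.0, -0.003, -0.001], [30.109, 54.0, -0.003, -0.001], [29.813, 52.0, -0.003, -0.001]] (np.float32(55.479015), np.float32(0.3793502))
side [[23.499, 48.0, 0.002, 0.003], [23.491, 46.0, 0.002, 0.003], [23.037, 44.0, 0.002, 0.003]] (np.float32(48.32435), np.float32(0.31207976))
top [[29.134, 52.0, -0.003, -0.001], [29.131, 54.0, -0.003, -0.001], [29.11, 54.0, -0.004, -0.001]] (np.float32(54.99133), np.float32(0.36575055))
side [[24.54, 58.0, -0.006, 0.004], [24.481, 2.0, -0.006, 0.004], [24.24, 54.0, -0.006, 0.004]] (np.float32(51.30996), np.float32(0.2410599))hexo.py:30: RuntimeWarning: invalid value encountered in scalar divide
  z6=(w*np.exp(6j*th)).sum()/w.sum();return np.degrees(np.angle(z6)/6)%60,abs(z6)
```

The sign was wrong: the nut lies ahead, so I need to go forward.

Call:
{"method": "servo_tool", "body": {"steps": [{"tx": 0, "ty": 0.5, "tz": 0, "ax": 0, "ay": 0, "az": 0}, {"tx": 0, "ty": 0.9, "tz": 0, "ax": 0, "ay": 0, "az": 0}, {"tx": 0, "ty": 0.9, "tz": 0, "ax": 0, "ay": 0, "az": 0}, {"tx": 0, "ty": 0.8, "tz": 0, "ax": 0, "ay": 0, "az": 0}, {"tx": 0, "ty": 0.5, "tz": 0, "ax": 0, "ay": 0, "az": 0}, {"tx": 0, "ty": 0, "tz": 0, "ax": 0, "ay": 0, "az": 0}, {"tx": 0, "ty": 0, "tz": 0, "ax": 0, "ay": 0, "az": 0}]}}

```text
clock: 16.58
tcp_pos: [0.6129, -0.0043, 0.1366]
orientation: [1.926, 0.518, -1.927]
contact_force: [0.3, 0.6, -2.4]
grip_width: 0.0211
```

```bash
cat > wl.py <<'E'
from hexo import *
import pickle,copy
st();m=r.camera_model("wrist");snap("wrist","w7");pickle.dump(m,open("w7.pkl","wb"))
w=np.load("pics/w7.npy")
print(pj(m,(.6027,-.1189,.088)).round(1))
for dz in(0,.02,.0385):
    mm=copy.deepcopy(m);C=-m["R"].T@m["t"]+(0,0,dz);mm["t"]=-mm["R"]@C
    c=np.array((.603,-.119))
    for z in(.086,):
        h=hexfit(w,mm,c,z,rng=.014);b=h[0];print(dz,z,[np.round(x,3).tolist() for x in h[:3]],gradhist(w,mm,c+b[2:],z))
E
python3 wl.py
```

```text
t 16.57 tcp [ 0.6129 -0.0043  0.1366] x [-0.001  0.    -1.   ] z [-0.866 -0.501  0.   ] F [ 0.3  0.6 -2.4] M [0.13 0.09 0.01] w 0.0211
[420.6  68.2]
0 0.086 [[86.435, 52.0, 0.003, 0.001], [85.35, 54.0, 0.003, 0.001], [80.213, 56.0, 0.003, 0.001]] (np.float32(52.66063), np.float32(0.51309067))
0.02 0.086 [[102.574, 54.0, -0.0, -0.001], [101.08, 56.0, -0.0, -0.001], [99.878, 52.0, -0.0, -0.001]] (np.float32(52.53116), np.float32(0.48084635))
0.0385 0.086 [[99.084, 56.0, -0.002, -0.005], [96.078, 54.0, -0.002, -0.005], [94.874, 58.0, -0.002, -0.005]] (np.float32(52.754982), np.float32(0.50384855))
```

The nut's orientation is about 53.5° (mod 60) from both cameras, and its centre is about (0.603, −0.120), which agrees with the lid. Next I'll find where the ring sits in the hand, from the stored top and side frames taken at staging.

```bash
python3 - <<'E'
from h import *
T=r.camera_model("top");S=r.camera_model("side");t=np.load("pics/t5.npy");s=np.load("pics/s5.npy")
for z in np.arange(.15,.211,.008):
    a,va=fitcirc(t,T,(.640,-.052),.0295,z);b,vb=fitcirc(s,S,(.640,-.052),.0295,z)
    print(round(z,3),a.round(4),round(va,1),b.round(4),round(vb,1),"diff",(a-b).round(4))
print("exp ring by grasp",np.array([.5701,.0694])+.1395*np.array([.503,-.864]))
E
```

```text
0.15 [ 0.6475 -0.0454] 25.0 [ 0.656  -0.0672] 14.6 diff [-0.0085  0.0218]
0.158 [ 0.6462 -0.0463] 23.7 [ 0.6559 -0.0462] 7.7 diff [-0.0097 -0.0001]
0.166 [ 0.6449 -0.0472] 22.2 [ 0.6525 -0.0602] 7.7 diff [-0.0075  0.013 ]
0.174 [ 0.6286 -0.0558] 21.2 [ 0.6471 -0.0309] 30.5 diff [-0.0185 -0.025 ]
0.182 [ 0.6432 -0.0482] 21.0 [ 0.644  -0.0442] 31.2 diff [-0.0007 -0.004 ]
0.19 [ 0.642  -0.0489] 20.8 [ 0.6414 -0.0579] 31.9 diff [0.0005 0.009 ]
0.198 [ 0.6408 -0.0497] 20.7 [ 0.6386 -0.0714] 32.5 diff [0.0022 0.0217]
0.206 [ 0.6396 -0.0508] 20.6 [ 0.6535 -0.0436] 14.9 diff [-0.0139 -0.0072]
exp ring by grasp [ 0.6402685 -0.051128 ]
```

Call:
{"method": "servo_tool", "body": {"steps": [{"tx": 0, "ty": 0, "tz": 0, "ax": 0.64, "ay": 0, "az": 0}, {"tx": 0, "ty": 0, "tz": 0, "ax": 0.64, "ay": 0, "az": 0}, {"tx": 0, "ty": -0.36, "tz": 0.56, "ax": 0, "ay": 0, "az": 0}, {"tx": 0, "ty": -0.36, "tz": 0.57, "ax": 0, "ay": 0, "az": 0}, {"tx": 0.4, "ty": 0, "tz": 0, "ax": 0, "ay": 0, "az": 0}, {"tx": 0.4, "ty": 0, "tz": 0, "ax": 0, "ay": 0, "az": 0}, {"tx": 0.35, "ty": 0, "tz": 0, "ax": 0, "ay": 0, "az": 0}, {"tx": 0, "ty": 0, "tz": 0, "ax": 0, "ay": 0, "az": 0}, {"tx": 0, "ty": 0, "tz": 0, "ax": 0, "ay": 0, "az": 0}]}}

```text
clock: 17.75
tcp_pos: [0.5478, 0.0079, 0.0798]
orientation: [2.007, 0.398, -2.006]
contact_force: [-0.5, -0.4, -2.5]
grip_width: 0.0215
```

```bash
python3 - <<'E'
from h import *
o,R=st();T=r.camera_model("top");S=r.camera_model("side");snap("top","t8");snap("side","s8")
t=np.load("pics/t8.npy");s=np.load("pics/s8.npy")
ja=np.arctan2(R[1,2],R[0,2]);h=ja+np.radians(271.2);e=o["tcp_pos"][:2]-.1387*np.array([np.cos(h),np.sin(h)]);print("handle",np.degrees(h),"ring exp",e)
for z in np.arange(.11,.1451,.005):
    a,va=fitcirc(t,T,e,.0295,z);b,vb=fitcirc(s,S,e,.0295,z)
    print(round(z,3),a.round(4),round(va,1),b.round(4),round(vb,1),"diff",(a-b).round(4))
E
```

```text
t 17.75 tcp [0.5478 0.0079 0.0798] x [ 0.001  0.    -1.   ] z [-0.924 -0.382 -0.001] F [-0.5 -0.4 -2.5] M [ 0.17  0.04 -0.  ] w 0.0215
handle 113.63629051428853 ring exp [ 0.60336118 -0.11913812]
0.11 [ 0.6035 -0.1184] 18.4 [ 0.5995 -0.1311] 12.7 diff [0.0039 0.0127]
0.115 [ 0.603  -0.1181] 17.6 [ 0.6071 -0.1009] 20.5 diff [-0.0041 -0.0172]
0.12 [ 0.6027 -0.1177] 17.0 [ 0.606  -0.1078] 20.2 diff [-0.0034 -0.0098]
0.125 [ 0.6024 -0.1176] 16.5 [ 0.6049 -0.1148] 20.0 diff [-0.0024 -0.0029]
0.13 [ 0.602  -0.1177] 16.1 [ 0.6035 -0.1217] 19.8 diff [-0.0016  0.004 ]
0.135 [ 0.6018 -0.1182] 15.8 [ 0.6024 -0.1289] 19.6 diff [-0.0006  0.0107]
0.14 [ 0.6014 -0.1183] 15.6 [ 0.6011 -0.1361] 19.4 diff [0.0004 0.0178]
0.145 [ 0.601  -0.1184] 15.4 [ 0.6013 -0.0989] 11.8 diff [-0.0004 -0.0195]
```

The ring is centred over the nut within about 1 mm. Going down in watched steps.

Call:
{"method": "servo_tool", "body": {"steps": [{"tx": 0.14, "ty": 0.02, "tz": 0, "ax": 0, "ay": 0, "az": 0}, {"tx": 0.14, "ty": 0, "tz": 0, "ax": 0, "ay": 0, "az": 0}, {"tx": 0, "ty": 0, "tz": 0, "ax": 0, "ay": 0, "az": 0}]}}

```text
clock: 18.23
tcp_pos: [0.547, 0.0068, 0.0645]
orientation: [2.005, 0.398, -2.008]
contact_force: [0.3, 0.3, -2.4]
grip_width: 0.0212
```

Call:
{"method": "servo_tool", "body": {"steps": [{"tx": 0.06, "ty": 0, "tz": 0, "ax": 0, "ay": 0, "az": 0}, {"tx": 0, "ty": 0, "tz": 0, "ax": 0, "ay": 0, "az": 0}]}}

```text
clock: 18.48
tcp_pos: [0.5475, 0.0069, 0.0621]
orientation: [2.006, 0.398, -2.007]
contact_force: [0.1, -0.9, -2.9]
grip_width: 0.0212
```

Call:
{"method": "servo_tool", "body": {"steps": [{"tx": 0.06, "ty": 0, "tz": 0, "ax": 0, "ay": 0, "az": 0}, {"tx": 0, "ty": 0, "tz": 0, "ax": 0, "ay": 0, "az": 0}]}}

```text
clock: 18.73
tcp_pos: [0.5475, 0.0069, 0.0591]
orientation: [2.006, 0.398, -2.007]
contact_force: [-1.0, -0.7, -2.7]
grip_width: 0.0209
```

Call:
{"method": "servo_tool", "body": {"steps": [{"tx": 0.06, "ty": 0, "tz": 0, "ax": 0, "ay": 0, "az": 0}, {"tx": 0, "ty": 0, "tz": 0, "ax": 0, "ay": 0, "az": 0}]}}

```text
clock: 18.98
tcp_pos: [0.5474, 0.0069, 0.0561]
orientation: [2.006, 0.398, -2.007]
contact_force: [-1.0, 1.1, -1.9]
grip_width: 0.0215
```

Call:
{"method": "servo_tool", "body": {"steps": [{"tx": 0.06, "ty": 0, "tz": 0, "ax": 0, "ay": 0, "az": 0}, {"tx": 0, "ty": 0, "tz": 0, "ax": 0, "ay": 0, "az": 0}]}}

```text
clock: 19.23
tcp_pos: [0.5474, 0.0069, 0.053]
orientation: [2.006, 0.398, -2.007]
contact_force: [0.3, -0.1, -2.4]
grip_width: 0.0211
```

Call:
{"method": "servo_tool", "body": {"steps": [{"tx": 0.06, "ty": 0, "tz": 0, "ax": 0, "ay": 0, "az": 0}, {"tx": 0, "ty": 0, "tz": 0, "ax": 0, "ay": 0, "az": 0}]}}

```text
clock: 19.48
tcp_pos: [0.5479, 0.007, 0.0504]
orientation: [2.007, 0.398, -2.006]
contact_force: [-1.1, 0.6, 0.3]
grip_width: 0.0214
```

Call:
{"method": "servo_tool", "body": {"steps": [{"tx": 0.06, "ty": 0, "tz": 0, "ax": 0, "ay": 0, "az": 0}, {"tx": 0, "ty": 0, "tz": 0, "ax": 0, "ay": 0, "az": 0}]}}

```text
clock: 19.73
tcp_pos: [0.548, 0.0072, 0.0477]
orientation: [2.007, 0.398, -2.006]
contact_force: [-3.5, 2.3, 5.2]
grip_width: 0.0213
```

```bash
python3 - <<'E'
from h import *
st()
E
```

```text
t 19.73 tcp [0.548  0.0072 0.0477] x [ 0.001  0.    -1.   ] z [-0.924 -0.382 -0.001] F [-3.5  2.3  5.2] M [-0.31  0.11 -0.18] w 0.0213
```

Contact came at z ≈ 0.051, which is the ring on the nut's bevel. It must still go down about 2 cm, so I'll search gently with small shifts.

Call:
{"method": "servo_tool", "body": {"steps": [{"tx": 0, "ty": -0.03, "tz": 0, "ax": 0, "ay": 0, "az": 0}, {"tx": 0, "ty": 0, "tz": 0, "ax": 0, "ay": 0, "az": 0}]}}

```text
clock: 19.98
tcp_pos: [0.5481, 0.0074, 0.0479]
orientation: [2.008, 0.396, -2.005]
contact_force: [-0.0, -0.6, 5.7]
grip_width: 0.0212
```

Call:
{"method": "servo_tool", "body": {"steps": [{"tx": 0, "ty": 0, "tz": -0.03, "ax": 0, "ay": 0, "az": 0}, {"tx": 0, "ty": 0, "tz": 0, "ax": 0, "ay": 0, "az": 0}]}}

```text
clock: 20.23
tcp_pos: [0.5486, 0.0078, 0.0475]
orientation: [2.007, 0.396, -2.007]
contact_force: [-2.5, -0.8, 5.6]
grip_width: 0.0212
```

```bash
python3 - <<'E'
from h import *
st()
E
```

```text
t 20.23 tcp [0.5486 0.0078 0.0475] x [ 0.    -0.001 -1.   ] z [-0.925 -0.38   0.   ] F [-2.5 -0.8  5.6] M [-1.16  0.03 -0.3 ] w 0.0212
```

Call:
{"method": "servo_tool", "body": {"steps": [{"tx": 0, "ty": 0.03, "tz": 0.03, "ax": 0, "ay": 0, "az": 0}, {"tx": 0, "ty": 0.04, "tz": 0, "ax": 0, "ay": 0, "az": 0}, {"tx": 0, "ty": 0, "tz": 0, "ax": 0, "ay": 0, "az": 0}]}}

```text
clock: 20.6
tcp_pos: [0.5482, 0.0066, 0.0475]
orientation: [2.007, 0.401, -2.007]
contact_force: [-4.0, 3.7, 7.0]
grip_width: 0.0211
```

Call:
{"method": "servo_tool", "body": {"steps": [{"tx": 0, "ty": 0, "tz": 0.03, "ax": 0, "ay": 0, "az": 0}, {"tx": 0, "ty": 0, "tz": 0, "ax": 0, "ay": 0, "az": 0}]}}

```text
clock: 20.85
tcp_pos: [0.5478, 0.0063, 0.0478]
orientation: [2.008, 0.401, -2.004]
contact_force: [-1.6, 5.1, 5.8]
grip_width: 0.0211
```

```bash
python3 - <<'E'
from h import *
o,R=st();T=r.camera_model("top");S=r.camera_model("side");snap("top","t9");snap("side","s9")
t=np.load("pics/t9.npy");s=np.load("pics/s9.npy")
for z in np.arange(.085,.1151,.005):
    a,va=fitcirc(t,T,(.603,-.119),.0295,z);b,vb=fitcirc(s,S,(.603,-.119),.0295,z)
    print(round(z,3),a.round(4),round(va,1),b.round(4),round(vb,1),"diff",(a-b).round(4))
E
```

```text
t 20.85 tcp [0.5478 0.0063 0.0478] x [ 0.001  0.002 -1.   ] z [-0.924 -0.383 -0.002] F [-1.6  5.1  5.8] M [ 0.18 -0.09  0.1 ] w 0.0211
0.085 [ 0.6041 -0.1191] 16.3 [ 0.6075 -0.0998] 24.8 diff [-0.0034 -0.0193]
0.09 [ 0.6037 -0.119 ] 15.9 [ 0.6063 -0.1063] 24.4 diff [-0.0025 -0.0127]
0.095 [ 0.6033 -0.119 ] 15.6 [ 0.6048 -0.1128] 24.0 diff [-0.0015 -0.0062]
0.1 [ 0.6029 -0.1192] 15.2 [ 0.6034 -0.1197] 23.4 diff [-0.0005  0.0005]
0.105 [ 0.6024 -0.1191] 14.9 [ 0.6026 -0.1266] 22.7 diff [-0.0002  0.0075]
0.11 [ 0.6019 -0.1192] 14.6 [ 0.6013 -0.133 ] 22.3 diff [0.0006 0.0139]
0.115 [ 0.6015 -0.1193] 14.3 [ 0.6003 -0.1402] 21.9 diff [0.0012 0.0209]
```

The ring is centred on the nut (0.603, −0.119), with its underside about 4–5 mm below the nut's top. So it is resting on the bevel, and the yaw is probably slightly off. I'll turn about the nut axis in small steps.

Call:
{"method": "servo_tool", "body": {"steps": [{"tx": 0, "ty": -0.04, "tz": -0.07, "ax": 0.25, "ay": 0, "az": 0}, {"tx": 0, "ty": 0, "tz": -0.07, "ax": 0.25, "ay": 0, "az": 0}, {"tx": 0, "ty": 0, "tz": 0, "ax": 0, "ay": 0, "az": 0}]}}

```text
clock: 21.32
tcp_pos: [0.5541, 0.0096, 0.0479]
orientation: [2.039, 0.35, -2.034]
contact_force: [0.8, 2.2, 4.5]
grip_width: 0.0214
```

Call:
{"method": "servo_tool", "body": {"steps": [{"tx": 0, "ty": 0, "tz": -0.07, "ax": 0.25, "ay": 0, "az": 0}, {"tx": 0, "ty": 0, "tz": -0.07, "ax": 0.25, "ay": 0, "az": 0}, {"tx": 0, "ty": 0, "tz": 0, "ax": 0, "ay": 0, "az": 0}]}}

```text
clock: 21.7
tcp_pos: [0.5605, 0.0124, 0.0478]
orientation: [2.069, 0.301, -2.065]
contact_force: [-0.7, 2.7, 6.1]
grip_width: 0.0212
```

```bash
python3 - <<'E'
from h import *
st()
E
```

```text
t 21.7 tcp [0.5605 0.0124 0.0478] x [ 0.002  0.001 -1.   ] z [-0.959 -0.284 -0.002] F [-0.7  2.7  6.1] M [-0.15 -0.27  0.14] w 0.0212
```

Call:
{"method": "servo_tool", "body": {"steps": [{"tx": 0, "ty": 0, "tz": 0.09, "ax": -0.3, "ay": 0, "az": 0}, {"tx": 0, "ty": 0, "tz": 0.09, "ax": -0.3, "ay": 0, "az": 0}, {"tx": 0, "ty": 0, "tz": 0.08, "ax": -0.3, "ay": 0, "az": 0}, {"tx": 0, "ty": 0, "tz": 0.08, "ax": -0.3, "ay": 0, "az": 0}, {"tx": 0, "ty": 0, "tz": 0.08, "ax": -0.3, "ay": 0, "az": 0}, {"tx": 0, "ty": 0, "tz": 0, "ax": 0, "ay": 0, "az": 0}]}}

```text
clock: 22.45
tcp_pos: [0.5406, 0.0035, 0.0478]
orientation: [1.977, 0.446, -1.972]
contact_force: [3.5, -0.5, 4.5]
grip_width: 0.0216
```

Call:
{"method": "servo_tool", "body": {"steps": [{"tx": 0, "ty": 0, "tz": 0.07, "ax": -0.25, "ay": 0, "az": 0}, {"tx": 0, "ty": 0, "tz": 0.07, "ax": -0.25, "ay": 0, "az": 0}, {"tx": 0, "ty": 0, "tz": 0, "ax": 0, "ay": 0, "az": 0}]}}

```text
clock: 22.82
tcp_pos: [0.5343, 0.0003, 0.0477]
orientation: [1.945, 0.492, -1.941]
contact_force: [3.0, -1.7, 4.9]
grip_width: 0.021
```

```bash
python3 - <<'E'
from h import *
st()
E
```

```text
t 22.82 tcp [5.343e-01 3.000e-04 4.770e-02] x [ 0.002 -0.    -1.   ] z [-0.879 -0.477 -0.002] F [ 3.  -1.7  4.9] M [-0.99 -1.19  0.18] w 0.021
```

The ring isn't dropping, so I need to recheck the nut's yaw. I'll print gradient-direction histograms around the nut in the earlier wrist frame.

```bash
cat > gh.py <<'E'
from hexo import *
import pickle,copy
def cam(m,dz):
    mm=copy.deepcopy(m);C=-m["R"].T@m["t"]+(0,0,dz);mm["t"]=-mm["R"]@C;return mm
def segs(img,m,c,z,h=.032,s=.0002):
    g=rect(img,m,c,z,s,h);g=np.uint8(np.clip(g,0,255))
    L=cv2.createLineSegmentDetector(0).detect(g)[0][:,0]
    out=[]
    for x1,y1,x2,y2 in L: # cols=y world, rows=x world
        p=np.array([y1,x1])*s-h;q=np.array([y2,x2])*s-h;l=np.linalg.norm(q-p)
        if l<.007:continue
        d=(q-p)/l;n=np.array([-d[1],d[0]]);r_=n@p
        if r_<0:n,r_=-n,-r_
        mid=(p+q)/2
        out.append((round(l*1000,1),round(np.degrees(np.arctan2(n[1],n[0]))%360,1),round(r_*1000,1),(mid*1000).round(0).tolist()))
    return sorted(out,reverse=True)[:14]
E
python3 - <<'E'
from gh import *
m=pickle.load(open("w7.pkl","rb"));w=np.load("pics/w7.npy")
for dz in(.02,):
    print("wrist len,normal,dist,mid");[print(x) for x in segs(w,cam(m,dz),(.603,-.120),.084)]
T=r.camera_model("top")
print("top");[print(x) for x in segs(cv2.imread("pics/top0.png"),T,(.6027,-.1189),.084)]
E
```

```text
wrist len,normal,dist,mid
(np.float32(24.7), np.float32(352.5), np.float32(17.1), [17.0, -6.0])
(np.float32(22.4), np.float32(53.4), np.float32(11.7), [7.0, 9.0])
(np.float32(20.6), np.float32(352.6), np.float32(15.3), [14.0, -7.0])
(np.float32(20.3), np.float32(53.4), np.float32(8.1), [5.0, 6.0])
(np.float32(19.6), np.float32(53.1), np.float32(16.3), [10.0, 13.0])
(np.float32(19.3), np.float32(114.1), np.float32(14.9), [-11.0, 11.0])
(np.float32(18.9), np.float32(353.2), np.float32(13.5), [13.0, -8.0])
(np.float32(18.4), np.float32(353.4), np.float32(12.1), [11.0, -8.0])
(np.float32(18.3), np.float32(114.0), np.float32(12.1), [-12.0, 8.0])
(np.float32(9.8), np.float32(54.4), np.float32(9.6), [5.0, 8.0])
(np.float32(9.6), np.float32(290.9), np.float32(13.9), [-3.0, -16.0])
(np.float32(9.6), np.float32(144.1), np.float32(8.8), [-13.0, -3.0])
(np.float32(7.0), np.float32(50.7), np.float32(9.9), [12.0, 3.0])
top
(np.float32(19.0), np.float32(178.9), np.float32(20.0), [-20.0, 0.0])
(np.float32(18.6), np.float32(230.7), np.float32(19.5), [-13.0, -15.0])
(np.float32(8.8), np.float32(141.6), np.float32(6.7), [-6.0, 4.0])
(np.float32(8.4), np.float32(322.3), np.float32(8.6), [7.0, -5.0])
(np.float32(7.6), np.float32(239.4), np.float32(7.3), [-2.0, -7.0])
(np.float32(7.3), np.float32(188.2), np.float32(12.9), [-14.0, 4.0])
(np.float32(7.0), np.float32(93.2), np.float32(7.4), [-0.0, 7.0])
```

The wrist segments give flats at 353°, 53.3° and 114°, each about 20 mm long, so yaw 53.3° was right. I'll measure the stud directly against the ring centre in the same frames.

```bash
python3 - <<'E'
from h import *
T=r.camera_model("top");S=r.camera_model("side")
snap("top","t10");snap("side","s10")
L=lambda f:cv2.imread(f) if f.endswith("png") else np.load(f)
for n,m,fs in(("top",T,("pics/top0.png","pics/t2.npy","pics/t5.npy","pics/t9.npy","pics/t10.npy")),("side",S,("pics/side0.png","pics/s2.npy","pics/s5.npy","pics/s9.npy","pics/s10.npy"))):
    for f in fs:
        c,v=fitcirc(L(f),m,(.603,-.119),.008,.096,sgn=-1);l,lv=fitcirc(L(f),m,(.603,-.119),.08,.062);print(n,f,"stud",c.round(4),round(v,1),"lid",l.round(4))
for n,m,f in(("top",T,"t10"),("side",S,"s10"),("top",T,"t9"),("side",S,"s9")):
    for z in(.1,.103):print(n,f,z,"ring out",fitcirc(np.load(f"pics/{f}.npy"),m,(.603,-.119),.0295,z))
E
```

```text
top pics/top0.png stud [ 0.6025 -0.1189] 59.3 lid [ 0.6026 -0.1188]
top pics/t2.npy stud [ 0.6023 -0.1188] 60.0 lid [ 0.6025 -0.119 ]
top pics/t5.npy stud [ 0.602 -0.119] 60.0 lid [ 0.6026 -0.1187]
top pics/t9.npy stud [ 0.6021 -0.1188] 60.0 lid [ 0.6024 -0.1189]
top pics/t10.npy stud [ 0.6024 -0.1188] 60.0 lid [ 0.6024 -0.1189]
side pics/side0.png stud [ 0.603  -0.1295] 50.9 lid [ 0.6046 -0.1232]
side pics/s2.npy stud [ 0.6031 -0.1292] 51.8 lid [ 0.6052 -0.1229]
side pics/s5.npy stud [ 0.6025 -0.1303] 46.3 lid [ 0.6046 -0.1229]
side pics/s9.npy stud [ 0.6032 -0.1262] 33.7 lid [ 0.605 -0.123]
side pics/s10.npy stud [ 0.6035 -0.1256] 31.6 lid [ 0.605 -0.123]
top t10 0.1 ring out (array([ 0.60271678, -0.11902097]), np.float64(14.232015609741211))
top t10 0.103 ring out (array([ 0.60243674, -0.11897138]), np.float64(14.119183540344238))
side s10 0.1 ring out (array([ 0.60353649, -0.11824645]), np.float64(21.219703674316406))
side s10 0.103 ring out (array([ 0.60282315, -0.12233977]), np.float64(20.937198638916016))
top t9 0.1 ring out (array([ 0.60288344, -0.11917885]), np.float64(15.236035346984863))
top t9 0.103 ring out (array([ 0.60253142, -0.119183  ]), np.float64(15.055871963500977))
side s9 0.1 ring out (array([ 0.60339014, -0.11965202]), np.float64(23.392505645751953))
side s9 0.103 ring out (array([ 0.60281106, -0.12345294]), np.float64(23.062007904052734))
```

The ring is centred on the stud within 0.5 mm. Likely it sits tilted on the bevel, because I'm pushing from 138 mm away. I'll return the yaw to about 113.5° and pitch the ring end down slightly.

Call:
{"method": "servo_tool", "body": {"steps": [{"tx": -0.03, "ty": 0, "tz": -0.07, "ax": 0.25, "ay": 0, "az": 0}, {"tx": 0, "ty": 0, "tz": -0.07, "ax": 0.25, "ay": 0, "az": 0}, {"tx": 0, "ty": 0, "tz": -0.07, "ax": 0.25, "ay": 0, "az": 0}, {"tx": 0, "ty": 0, "tz": -0.07, "ax": 0.25, "ay": 0, "az": 0}, {"tx": 0, "ty": 0, "tz": 0, "ax": 0, "ay": 0, "az": 0}]}}

```text
clock: 23.55
tcp_pos: [0.5456, 0.0078, 0.0486]
orientation: [2.006, 0.399, -2.008]
contact_force: [0.5, 2.8, 5.0]
grip_width: 0.0211
```

Call:
{"method": "servo_tool", "body": {"steps": [{"tx": 0, "ty": 0, "tz": 0, "ax": 0, "ay": 0, "az": -0.17}, {"tx": 0, "ty": 0, "tz": 0, "ax": 0, "ay": 0, "az": -0.17}, {"tx": 0, "ty": 0, "tz": 0, "ax": 0, "ay": 0, "az": 0}]}}

```text
clock: 23.92
tcp_pos: [0.5457, 0.0083, 0.049]
orientation: [2.014, 0.44, -2.028]
contact_force: [-1.5, 5.3, 6.1]
grip_width: 0.0211
```

```bash
cat > rz.py <<'E'
from h import *
import sys
def ringz(tag):
    o,R=st();T=r.camera_model("top");S=r.camera_model("side");snap("top","t"+tag);snap("side","s"+tag)
    t=np.load(f"pics/t{tag}.npy");s=np.load(f"pics/s{tag}.npy")
    for z in np.arange(.073,.1131,.008):
        a,va=fitcirc(t,T,(.603,-.119),.0295,z);b,vb=fitcirc(s,S,(.603,-.121),.0295,z)
        print(round(z,3),a.round(4),round(va,1),b.round(4),round(vb,1),"dy",round(a[1]-b[1]-.0042,4))
    ja=np.arctan2(R[1,2],R[0,2]);print("handle",np.degrees(ja)+270)
ringz(sys.argv[1])
E
python3 rz.py 11
```

```text
t 23.93 tcp [0.5457 0.0083 0.049 ] x [-0.014  0.035 -0.999] z [-0.924 -0.382 -0.   ] F [-1.5  5.3  6.1] M [ 0.19 -0.4   0.18] w 0.0211
0.073 [ 0.6039 -0.1196] 17.2 [ 0.6069 -0.1349] 6.7 dy 0.0111
0.081 [ 0.6031 -0.1192] 16.3 [ 0.5922 -0.1093] 4.4 dy -0.0141
0.089 [ 0.6025 -0.1193] 15.7 [ 0.6047 -0.1055] 23.9 dy -0.0181
0.097 [ 0.6019 -0.1194] 15.3 [ 0.603  -0.1162] 23.4 dy -0.0073
0.105 [ 0.6013 -0.1195] 14.9 [ 0.6013 -0.127 ] 22.9 dy 0.0034
0.113 [ 0.6006 -0.1197] 14.6 [ 0.5992 -0.1376] 22.5 dy 0.0137
handle 112.47390803253771
```

Still resting on the bevel. I'll check the bore's actual orientation in the earlier wrist frame (w2), not rely on the stated one.

```bash
python3 - <<'E'
from gh import *
m=copy.deepcopy(r.camera_model("wrist"))
R=np.array([[-0.033,-0.999,0.0],[-0.957,0.031,0.288],[-0.288,0.009,-0.958]]);U,_,V=np.linalg.svd(R);m["R"]=U@V
for dz in(0,.02):
    C=np.array([.5279,-.3743,.3738+dz]);m["t"]=-m["R"]@C
    w=cv2.imread("pics/w2.png")
    c,v=fitcirc(w,m,(.597,-.3755),.0295,.02);print(dz,c.round(4),v)
    [print(x) for x in segs(w,m,c,.02)]
E
```

```text
0 [ 0.591  -0.3651] 19.68800163269043
(np.float32(63.6), np.float32(358.1), np.float32(27.4), [27.0, -0.0])
(np.float32(29.6), np.float32(357.0), np.float32(25.1), [25.0, -9.0])
(np.float32(23.5), np.float32(358.1), np.float32(26.4), [27.0, 20.0])
(np.float32(21.1), np.float32(57.9), np.float32(11.2), [16.0, 3.0])
(np.float32(20.2), np.float32(297.8), np.float32(31.8), [15.0, -28.0])
(np.float32(20.0), np.float32(1.1), np.float32(19.5), [20.0, -13.0])
(np.float32(18.7), np.float32(58.4), np.float32(8.7), [13.0, 2.0])
(np.float32(15.6), np.float32(210.0), np.float32(29.1), [-19.0, -26.0])
(np.float32(14.7), np.float32(148.9), np.float32(17.1), [-18.0, 3.0])
(np.float32(12.1), np.float32(150.5), np.float32(20.0), [-22.0, 2.0])
(np.float32(11.5), np.float32(270.0), np.float32(3.9), [-26.0, -4.0])
(np.float32(11.3), np.float32(296.5), np.float32(29.1), [9.0, -28.0])
(np.float32(8.9), np.float32(99.8), np.float32(15.0), [1.0, 16.0])
(np.float32(8.3), np.float32(86.1), np.float32(17.8), [7.0, 17.0])
0.02 [ 0.6006 -0.3772] 27.319530487060547
(np.float32(63.6), np.float32(358.1), np.float32(
[... 228 characters left out ...]
)
(np.float32(21.3), np.float32(1.2), np.float32(14.8), [15.0, -1.0])
(np.float32(18.9), np.float32(58.3), np.float32(16.8), [7.0, 15.0])
(np.float32(18.1), np.float32(144.8), np.float32(29.6), [-24.0, 17.0])
(np.float32(17.7), np.float32(220.2), np.float32(29.6), [-23.0, -19.0])
(np.float32(15.3), np.float32(254.6), np.float32(31.1), [-8.0, -30.0])
(np.float32(11.7), np.float32(296.9), np.float32(16.6), [4.0, -17.0])
(np.float32(10.3), np.float32(358.0), np.float32(21.5), [22.0, 26.0])
(np.float32(9.8), np.float32(245.9), np.float32(29.6), [-12.0, -27.0])
(np.float32(9.7), np.float32(99.4), np.float32(29.4), [-4.0, 29.0])
(np.float32(9.3), np.float32(357.9), np.float32(21.6), [21.0, -16.0])
```

Bore and nut yaw agree within about 1°, but there is a steady outward force (~5 N along the handle), so the ring is pushed too far forward. I'll undo the pitch and back off along the handle.

Call:
{"method": "servo_tool", "body": {"steps": [{"tx": 0, "ty": -0.03, "tz": 0, "ax": 0, "ay": 0, "az": 0.17}, {"tx": 0, "ty": -0.03, "tz": 0, "ax": 0, "ay": 0, "az": 0.17}, {"tx": 0, "ty": 0, "tz": 0, "ax": 0, "ay": 0, "az": 0}]}}

```text
clock: 24.4
tcp_pos: [0.5453, 0.0085, 0.0486]
orientation: [2.007, 0.395, -2.005]
contact_force: [6.3, -2.8, -2.5]
grip_width: 0.021
```

Call:
{"method": "servo_tool", "body": {"steps": [{"tx": 0, "ty": -0.04, "tz": 0, "ax": 0, "ay": 0, "az": 0}, {"tx": 0, "ty": 0, "tz": 0, "ax": 0, "ay": 0, "az": 0}]}}

```text
clock: 24.65
tcp_pos: [0.5453, 0.0093, 0.0488]
orientation: [2.008, 0.393, -2.004]
contact_force: [7.0, -5.0, -3.1]
grip_width: 0.0211
```

Call:
{"method": "servo_tool", "body": {"steps": [{"tx": 0, "ty": -0.04, "tz": 0, "ax": 0, "ay": 0, "az": 0}, {"tx": 0, "ty": 0, "tz": 0, "ax": 0, "ay": 0, "az": 0}]}}

```text
clock: 24.9
tcp_pos: [0.5453, 0.0108, 0.049]
orientation: [2.009, 0.393, -2.002]
contact_force: [8.3, -6.7, -2.8]
grip_width: 0.0209
```

```bash
python3 rz.py 12
```

```text
t 24.9 tcp [0.5453 0.0108 0.049 ] x [ 0.004 -0.003 -1.   ] z [-0.925 -0.381 -0.003] F [ 8.3 -6.7 -2.8] M [-1.2  -1.88  0.67] w 0.0209
0.073 [ 0.6031 -0.1146] 17.6 [ 0.6067 -0.1345] 5.2 dy 0.0157
0.081 [ 0.6025 -0.1146] 16.8 [ 0.615 -0.118] 3.7 dy -0.0008
0.089 [ 0.6018 -0.1148] 16.1 [ 0.6043 -0.0993] 25.4 dy -0.0196
0.097 [ 0.601  -0.1149] 15.6 [ 0.6022 -0.1101] 24.8 dy -0.0089
0.105 [ 0.6003 -0.1149] 15.1 [ 0.6002 -0.1206] 24.1 dy 0.0014
0.113 [ 0.5999 -0.1151] 14.7 [ 0.5985 -0.1317] 23.2 dy 0.0124
handle 112.37417845487883
```

Useful: the vertical load vanished and there is now a lateral reaction, so the bore is around the nut's upper part. I'll recentre from the force balance (5 mm forward, 1.5 mm sideways), then press down.

Call:
{"method": "servo_tool", "body": {"steps": [{"tx": 0, "ty": 0.05, "tz": -0.03, "ax": 0, "ay": 0, "az": 0}, {"tx": 0, "ty": 0.05, "tz": 0, "ax": 0, "ay": 0, "az": 0}, {"tx": 0, "ty": 0, "tz": 0, "ax": 0, "ay": 0, "az": 0}]}}

```text
clock: 25.38
tcp_pos: [0.5457, 0.0096, 0.0484]
orientation: [2.005, 0.398, -2.008]
contact_force: [2.0, 0.4, -1.6]
grip_width: 0.0209
```

Call:
{"method": "servo_tool", "body": {"steps": [{"tx": 0.04, "ty": 0, "tz": 0, "ax": 0, "ay": 0, "az": 0}, {"tx": 0.04, "ty": 0, "tz": 0, "ax": 0, "ay": 0, "az": 0}, {"tx": 0, "ty": 0, "tz": 0, "ax": 0, "ay": 0, "az": 0}]}}

```text
clock: 25.75
tcp_pos: [0.5462, 0.0099, 0.0449]
orientation: [2.006, 0.398, -2.007]
contact_force: [-1.0, 2.4, 3.1]
grip_width: 0.0211
```

```bash
python3 rz.py 13
```

```text
t 25.75 tcp [0.5462 0.0099 0.0449] x [-0.001  0.    -1.   ] z [-0.924 -0.382  0.   ] F [-1.   2.4  3.1] M [ 0.03 -0.18  0.05] w 0.0211
0.073 [ 0.6032 -0.1157] 17.9 [ 0.6065 -0.1318] 5.6 dy 0.0119
0.081 [ 0.6023 -0.1155] 17.2 [ 0.6026 -0.1301] 3.2 dy 0.0105
0.089 [ 0.6017 -0.1155] 16.4 [ 0.6043 -0.102 ] 24.7 dy -0.0177
0.097 [ 0.6009 -0.1155] 15.9 [ 0.6022 -0.1126] 24.1 dy -0.0071
0.105 [ 0.6004 -0.1158] 15.4 [ 0.6002 -0.1234] 23.4 dy 0.0034
0.113 [ 0.5996 -0.1159] 15.1 [ 0.5982 -0.1344] 22.7 dy 0.0143
handle 112.4368295826572
```

Call:
{"method": "servo_tool", "body": {"steps": [{"tx": 0, "ty": -0.04, "tz": 0, "ax": 0, "ay": 0, "az": 0}, {"tx": 0, "ty": 0, "tz": 0, "ax": 0, "ay": 0, "az": 0}]}}

```text
clock: 26.1
tcp_pos: [0.5464, 0.0102, 0.0451]
orientation: [2.008, 0.395, -2.006]
contact_force: [1.4, -2.8, 1.9]
grip_width: 0.0214
```

Call:
{"method": "servo_tool", "body": {"steps": [{"tx": 0, "ty": 0, "tz": -0.05, "ax": 0, "ay": 0, "az": 0}, {"tx": 0, "ty": 0, "tz": 0, "ax": 0, "ay": 0, "az": 0}]}}

```text
clock: 26.35
tcp_pos: [0.5476, 0.0115, 0.0447]
orientation: [2.006, 0.396, -2.009]
contact_force: [0.1, -2.9, 3.0]
grip_width: 0.0212
```

Call:
{"method": "servo_tool", "body": {"steps": [{"tx": 0, "ty": 0, "tz": 0.05, "ax": 0, "ay": 0, "az": 0}, {"tx": 0, "ty": 0, "tz": 0.05, "ax": 0, "ay": 0, "az": 0}, {"tx": 0, "ty": 0, "tz": 0, "ax": 0, "ay": 0, "az": 0}]}}

```text
clock: 26.72
tcp_pos: [0.5454, 0.0107, 0.0456]
orientation: [2.009, 0.399, -2.001]
contact_force: [4.0, -3.1, 0.9]
grip_width: 0.0215
```

```bash
python3 rz.py 14
```

```text
t 26.73 tcp [0.5454 0.0107 0.0456] x [ 0.004  0.    -1.   ] z [-0.924 -0.383 -0.004] F [ 4.  -3.1  0.9] M [-0.92 -1.29  0.45] w 0.0215
0.073 [ 0.603  -0.1148] 17.1 [ 0.6066 -0.1312] 5.2 dy 0.0122
0.081 [ 0.6023 -0.1146] 16.2 [ 0.6029 -0.1296] 2.8 dy 0.0108
0.089 [ 0.6018 -0.1148] 15.6 [ 0.6039 -0.1007] 24.6 dy -0.0183
0.097 [ 0.6011 -0.1149] 15.1 [ 0.6019 -0.1116] 23.9 dy -0.0074
0.105 [ 0.6004 -0.1149] 14.7 [ 0.5999 -0.1225] 23.1 dy 0.0034
0.113 [ 0.5996 -0.1151] 14.3 [ 0.5983 -0.1334] 22.4 dy 0.0141
handle 112.53280531765279
```

The ring stays at the same height within the bevel zone. I'll lift off and re-measure the nut's yaw with the wrist camera, plus the wrench's attitude in the hand.

Call:
{"method": "servo_tool", "body": {"steps": [{"tx": -0.3, "ty": 0.04, "tz": 0, "ax": 0, "ay": 0, "az": 0}, {"tx": -0.8, "ty": 0, "tz": 0, "ax": 0, "ay": 0, "az": 0}, {"tx": -0.8, "ty": 0, "tz": 0, "ax": 0, "ay": 0, "az": 0}, {"tx": 0, "ty": 0.38, "tz": -0.57, "ax": 0, "ay": 0, "az": 0}, {"tx": 0, "ty": 0.38, "tz": -0.57, "ax": 0, "ay": 0, "az": 0}, {"tx": 0, "ty": 0, "tz": 0, "ax": 0, "ay": 0, "az": 0}, {"tx": 0, "ty": 0, "tz": 0, "ax": 0, "ay": 0, "az": 0}], "grip": 255, "squeeze": 120}}

```text
clock: 27.7
tcp_pos: [0.6094, -0.004, 0.1387]
orientation: [2.003, 0.4, -2.011]
contact_force: [-0.3, 0.6, -2.1]
grip_width: 0.0209
```

```bash
python3 - <<'E'
from gh import *
o,R=st();m=r.camera_model("wrist");snap("wrist","w15");pickle.dump(m,open("w15.pkl","wb"));snap("top","t15");snap("side","s15")
w=np.load("pics/w15.npy");T=r.camera_model("top");S=r.camera_model("side")
for dz in(0,.012):
    h=hexfit(w,cam(m,dz),(.603,-.119),.086,rng=.01)[0];print("hex",dz,np.round(h,3).tolist())
[print(x) for x in segs(w,cam(m,.012),(.6035,-.1195),.084)[:10]]
ja=np.arctan2(R[1,2],R[0,2]);hd=ja+np.radians(270);e=o["tcp_pos"][:2]-.139*np.array([np.cos(hd),np.sin(hd)]);print("handle",np.degrees(hd),"exp ring",e.round(4))
t=np.load("pics/t15.npy");s=np.load("pics/s15.npy")
for z in np.arange(.17,.2051,.007):
    a,va=fitcirc(t,T,e,.0295,z);b,vb=fitcirc(s,S,e,.0295,z);print(round(z,3),a.round(4),round(va,1),b.round(4),round(vb,1),"dy",round(a[1]-b[1]-.0042,4))
# handle direction in wrist image: segment angles near the shank (image central column)
g=cv2.cvtColor(w[0:170,260:400],6);L=cv2.createLineSegmentDetector(0).detect(g)[0][:,0]
for x1,y1,x2,y2 in L:
    l=np.hypot(x2-x1,y2-y1)
    if l>40:print("wrist seg",round(l),round(x1+260),round(y1),round(x2+260),round(y2),"ang",round(np.degrees(np.arctan2(x2-x1,y2-y1)),1))
E
```

```text
t 27.7 tcp [ 0.6094 -0.004   0.1387] x [-0.004  0.001 -1.   ] z [-0.924 -0.382  0.003] F [-0.3  0.6 -2.1] M [0.12 0.04 0.01] w 0.0209
hex 0 [79.246, 54.0, 0.002, 0.001]
hex 0.012 [84.178, 52.0, 0.001, -0.0]
(np.float32(27.3), np.float32(292.4), np.float32(32.2), [19.0, -27.0])
(np.float32(23.0), np.float32(353.6), np.float32(17.2), [17.0, -4.0])
(np.float32(21.6), np.float32(52.9), np.float32(13.0), [8.0, 10.0])
(np.float32(20.6), np.float32(292.6), np.float32(31.4), [15.0, -28.0])
(np.float32(19.6), np.float32(53.0), np.float32(9.7), [7.0, 7.0])
(np.float32(19.1), np.float32(113.8), np.float32(14.8), [-9.0, 12.0])
(np.float32(18.7), np.float32(352.5), np.float32(16.0), [15.0, -6.0])
(np.float32(17.9), np.float32(114.6), np.float32(12.1), [-9.0, 9.0])
(np.float32(16.3), np.float32(353.3), np.float32(14.5), [14.0, -7.0])
(np.float32(13.7), np.float32(353.3), np.float32(13.3), [12.0, -9.0])
handle 112.45870516992728 exp ring [ 0.6625 -0.1324]
0.17 [ 0.6681 -0.1308] 26.6 [ 0.6477 -0.1336] 4.3 dy -0.0014
0.177 [ 0.6667 -0.1311] 25.2 [ 0.6721 -0.1094] 34.8 dy -0.0259
0.184 [ 0.6655 -0.1313] 23.8 [ 0.6692 -0.1204] 35.2 dy -0.015
0.191 [ 0.6648 -0.1321] 22.4 [ 0.6662 -0.1314] 34.8 dy -0.0049
0.198 [ 0.6635 -0.1324] 21.7 [ 0.6631 -0.1423] 33.8 dy 0.0058
0.205 [ 0.6623 -0.1327] 21.1 [ 0.6755 -0.1117] 17.0 dy -0.0251
wrist seg 60 340 153 398 169 ang 74.7
wrist seg 47 291 128 260 93 ang -138.3
wrist seg 83 276 7 276 89 ang 0.4
wrist seg 41 294 63 336 63 ang 90.0
wrist seg 61 341 84 340 146 ang -0.9
wrist seg 85 338 168 336 83 ang -178.8
wrist seg 60 337 61 338 1 ang 179.2
wrist seg 60 293 1 295 61 ang 2.4
wrist seg 83 294 86 297 168 ang 1.6
```

The nut hasn't moved (53.3°), the wrench yaw is right (about 113°), and the ring end is about 1.4° pitched up. The force data put the true centre about 2 mm farther back than where I first pressed. I'll re-approach there, level the pitch, then go down gently.

Call:
{"method": "servo_tool", "body": {"steps": [{"tx": 0, "ty": -0.36, "tz": 0.53, "ax": 0, "ay": 0, "az": 0}, {"tx": 0, "ty": -0.35, "tz": 0.53, "ax": 0, "ay": 0, "az": 0}, {"tx": 0.6, "ty": 0, "tz": 0, "ax": 0, "ay": 0, "az": 0}, {"tx": 0.6, "ty": 0, "tz": 0, "ax": 0, "ay": 0, "az": 0}, {"tx": 0.43, "ty": 0, "tz": 0, "ax": 0, "ay": 0, "az": 0}, {"tx": 0, "ty": 0, "tz": 0, "ax": 0, "ay": 0, "az": -0.2}, {"tx": 0, "ty": 0, "tz": 0, "ax": 0, "ay": 0, "az": 0}, {"tx": 0, "ty": 0, "tz": 0, "ax": 0, "ay": 0, "az": 0}]}}

```text
clock: 28.85
tcp_pos: [0.5497, 0.0076, 0.0596]
orientation: [2.013, 0.42, -2.017]
contact_force: [-0.0, 0.5, -1.9]
grip_width: 0.0214
```

```bash
python3 rz.py 16; python3 - <<'E'
from h import *
T=r.camera_model("top");t=np.load("pics/t16.npy")
for z in(.11,.115):print(z,fitcirc(t,T,(.602,-.118),.0295,z))
E
```

```text
t 28.85 tcp [0.5497 0.0076 0.0596] x [-0.006  0.02  -1.   ] z [-0.925 -0.381 -0.002] F [-0.   0.5 -1.9] M [ 0.11 -0.    0.02] w 0.0214
0.073 [ 0.6077 -0.1194] 18.7 [ 0.619  -0.1049] 5.0 dy -0.0188
0.081 [ 0.6068 -0.1195] 17.8 [ 0.6174 -0.116 ] 5.0 dy -0.0077
0.089 [ 0.6061 -0.1193] 17.1 [ 0.6148 -0.1269] 4.9 dy 0.0034
0.097 [ 0.6055 -0.1194] 16.5 [ 0.6078 -0.1055] 22.3 dy -0.0181
0.105 [ 0.6046 -0.1194] 16.0 [ 0.6056 -0.1164] 21.8 dy -0.0071
0.113 [ 0.6041 -0.1194] 15.5 [ 0.6032 -0.1269] 21.2 dy 0.0033
handle 112.3957354287206
0.11 (array([ 0.60445094, -0.11951306]), np.float64(15.667189598083496))
0.115 (array([ 0.60410715, -0.1196562 ]), np.float64(15.468155860900879))
```

Call:
{"method": "servo_tool", "body": {"steps": [{"tx": 0.05, "ty": -0.04, "tz": 0.05, "ax": 0, "ay": 0, "az": 0}, {"tx": 0.05, "ty": 0, "tz": 0, "ax": 0, "ay": 0, "az": 0}, {"tx": 0, "ty": 0, "tz": 0, "ax": 0, "ay": 0, "az": 0}]}}

```text
clock: 29.32
tcp_pos: [0.5457, 0.0089, 0.0532]
orientation: [2.01, 0.421, -2.019]
contact_force: [1.3, -0.3, -2.4]
grip_width: 0.0211
```

Call:
{"method": "servo_tool", "body": {"steps": [{"tx": 0.05, "ty": 0, "tz": 0, "ax": 0, "ay": 0, "az": 0}, {"tx": 0, "ty": 0, "tz": 0, "ax": 0, "ay": 0, "az": 0}]}}

```text
clock: 29.58
tcp_pos: [0.5459, 0.0089, 0.0509]
orientation: [2.011, 0.421, -2.019]
contact_force: [-0.6, 0.4, -1.6]
grip_width: 0.0213
```

Call:
{"method": "servo_tool", "body": {"steps": [{"tx": 0.05, "ty": 0, "tz": 0, "ax": 0, "ay": 0, "az": 0}, {"tx": 0, "ty": 0, "tz": 0, "ax": 0, "ay": 0, "az": 0}]}}

```text
clock: 29.82
tcp_pos: [0.546, 0.009, 0.0486]
orientation: [2.011, 0.421, -2.018]
contact_force: [-2.0, 1.7, 3.9]
grip_width: 0.0206
```

Call:
{"method": "servo_tool", "body": {"steps": [{"tx": 0.05, "ty": 0, "tz": 0, "ax": 0, "ay": 0, "az": 0}, {"tx": 0, "ty": 0, "tz": 0, "ax": 0, "ay": 0, "az": 0}]}}

```text
clock: 30.08
tcp_pos: [0.5462, 0.0092, 0.0463]
orientation: [2.012, 0.421, -2.018]
contact_force: [-2.5, 2.7, 7.3]
grip_width: 0.0205
```

Call:
{"method": "servo_tool", "body": {"steps": [{"tx": 0, "ty": 0, "tz": -0.06, "ax": 0.21, "ay": 0, "az": 0}, {"tx": 0, "ty": 0, "tz": -0.06, "ax": 0.21, "ay": 0, "az": 0}, {"tx": 0, "ty": 0, "tz": -0.06, "ax": 0.21, "ay": 0, "az": 0}, {"tx": 0, "ty": 0, "tz": -0.06, "ax": 0.21, "ay": 0, "az": 0}, {"tx": 0, "ty": 0, "tz": -0.06, "ax": 0.21, "ay": 0, "az": 0}, {"tx": 0, "ty": 0, "tz": 0, "ax": 0, "ay": 0, "az": 0}]}}

```text
clock: 30.82
tcp_pos: [0.5606, 0.0147, 0.0465]
orientation: [2.075, 0.317, -2.083]
contact_force: [-2.1, 3.8, 7.0]
grip_width: 0.0209
```

```bash
python3 - <<'E'
from h import *
st()
E
```

```text
t 30.82 tcp [0.5606 0.0147 0.0465] x [-0.007  0.02  -1.   ] z [-0.96  -0.278  0.001] F [-2.1  3.8  7. ] M [-0.24  0.07 -0.05] w 0.0209
```

Call:
{"method": "servo_tool", "body": {"steps": [{"tx": 0, "ty": 0, "tz": 0.06, "ax": -0.21, "ay": 0, "az": 0}, {"tx": 0, "ty": 0, "tz": 0.06, "ax": -0.21, "ay": 0, "az": 0}, {"tx": 0, "ty": 0, "tz": 0.06, "ax": -0.21, "ay": 0, "az": 0}, {"tx": 0, "ty": 0, "tz": 0.06, "ax": -0.21, "ay": 0, "az": 0}, {"tx": 0, "ty": 0, "tz": 0.06, "ax": -0.21, "ay": 0, "az": 0}, {"tx": 0, "ty": 0, "tz": 0, "ax": 0, "ay": 0, "az": 0}]}}

```text
clock: 31.58
tcp_pos: [0.5474, 0.0084, 0.0468]
orientation: [2.014, 0.419, -2.015]
contact_force: [0.1, -0.0, 5.0]
grip_width: 0.0204
```

```bash
python3 - <<'E'
from h import *
st()
E
python3 rz.py 17 | sed -n 3,9p; python3 - <<'E'
from h import *
T=r.camera_model("top");t=np.load("pics/t17.npy");g=cv2.cvtColor(t,6)
# inner bore at ring top as dark/bright transition + stud, for centring
for z,R,s in((.102,.0185,1),(.102,.0185,-1),(.102,.0295,1),(.096,.008,-1)):print(z,R,s,fitcirc(t,T,(.602,-.118),R,z,sgn=s))
E
```

```text
t 31.57 tcp [0.5474 0.0084 0.0468] x [-0.004  0.019 -1.   ] z [-0.924 -0.382 -0.003] F [ 0.1 -0.   5. ] M [-0.85 -0.5  -0.02] w 0.0204
0.081 [ 0.6039 -0.1188] 16.8 [ 0.6144 -0.1211] 3.2 dy -0.0019
0.089 [ 0.6032 -0.1186] 16.1 [ 0.6057 -0.104 ] 23.0 dy -0.0188
0.097 [ 0.6026 -0.1188] 15.7 [ 0.6038 -0.1147] 22.5 dy -0.0083
0.105 [ 0.6018 -0.1188] 15.3 [ 0.602  -0.1252] 22.1 dy 0.0022
0.113 [ 0.601  -0.1189] 14.9 [ 0.5999 -0.1362] 21.6 dy 0.0131
handle 112.42819442125113
0.102 0.0185 1 (array([ 0.58981249, -0.12029645]), np.float64(18.206748962402344))
0.102 0.0185 -1 (array([ 0.6012767 , -0.11692205]), np.float64(16.620357513427734))
0.102 0.0295 1 (array([ 0.60210461, -0.11872241]), np.float64(15.410760879516602))
0.096 0.008 -1 (array([ 0.60260938, -0.11875781]), np.float64(60.0))
```

The moment data put the contact at about (0.622, −0.122), on the +p (clockwise) side of the nut. That means the ring must shift toward +p, which I hardly explored.

Call:
{"method": "servo_tool", "body": {"steps": [{"tx": -0.03, "ty": 0, "tz": -0.04, "ax": 0, "ay": 0, "az": 0}, {"tx": 0, "ty": 0, "tz": 0, "ax": 0, "ay": 0, "az": 0}]}}

```text
clock: 31.92
tcp_pos: [0.548, 0.009, 0.0477]
orientation: [2.012, 0.419, -2.018]
contact_force: [-0.4, -2.2, 3.8]
grip_width: 0.0209
```

Call:
{"method": "servo_tool", "body": {"steps": [{"tx": 0, "ty": 0, "tz": -0.04, "ax": 0, "ay": 0, "az": 0}, {"tx": 0, "ty": 0, "tz": 0, "ax": 0, "ay": 0, "az": 0}]}}

```text
clock: 32.17
tcp_pos: [0.5489, 0.0107, 0.0469]
orientation: [2.01, 0.421, -2.02]
contact_force: [2.1, -4.5, -2.7]
grip_width: 0.0208
```

```bash
python3 - <<'E'
from h import *
st()
E
```

```text
t 32.17 tcp [0.5489 0.0107 0.0469] x [-0.009  0.019 -1.   ] z [-0.924 -0.382  0.001] F [ 2.1 -4.5 -2.7] M [-0.64 -0.2  -0.1 ] w 0.0208
```

Call:
{"method": "servo_tool", "body": {"steps": [{"tx": 0, "ty": 0, "tz": -0.04, "ax": 0, "ay": 0, "az": 0}, {"tx": 0, "ty": 0, "tz": 0, "ax": 0, "ay": 0, "az": 0}]}}

```text
clock: 32.42
tcp_pos: [0.5503, 0.0112, 0.0467]
orientation: [2.009, 0.42, -2.022]
contact_force: [-0.7, -3.2, -3.5]
grip_width: 0.0212
```

```bash
python3 rz.py 18 | sed -n '1p;4,8p'
```

```text
t 32.42 tcp [0.5503 0.0112 0.0467] x [-0.01   0.019 -1.   ] z [-0.925 -0.381  0.002] F [-0.7 -3.2 -3.5] M [-0.64  0.27 -0.28] w 0.0212
0.089 [ 0.6056 -0.1163] 15.1 [ 0.607  -0.1093] 23.9 dy -0.0112
0.097 [ 0.6048 -0.1166] 14.7 [ 0.6051 -0.1199] 23.5 dy -0.0009
0.105 [ 0.6042 -0.117 ] 14.5 [ 0.6029 -0.1309] 23.1 dy 0.0097
0.113 [ 0.6034 -0.117 ] 14.4 [ 0.601  -0.1416] 22.8 dy 0.0203
handle 112.39628405526506
```

The ring has dropped onto the nut (ring top now about 0.098, vertical load gone). I'll relieve the side forces and continue down.

Call:
{"method": "servo_tool", "body": {"steps": [{"tx": 0, "ty": 0.03, "tz": 0.02, "ax": 0, "ay": 0, "az": 0}, {"tx": 0.06, "ty": 0, "tz": 0, "ax": 0, "ay": 0, "az": 0}, {"tx": 0, "ty": 0, "tz": 0, "ax": 0, "ay": 0, "az": 0}]}}

```text
clock: 32.9
tcp_pos: [0.5507, 0.0104, 0.0443]
orientation: [2.01, 0.422, -2.019]
contact_force: [-0.6, -0.6, -1.5]
grip_width: 0.021
```

Call:
{"method": "servo_tool", "body": {"steps": [{"tx": 0.08, "ty": 0, "tz": 0, "ax": 0, "ay": 0, "az": 0}, {"tx": 0, "ty": 0, "tz": 0, "ax": 0, "ay": 0, "az": 0}]}}

```text
clock: 33.15
tcp_pos: [0.5506, 0.0102, 0.0401]
orientation: [2.01, 0.421, -2.019]
contact_force: [-0.7, 1.5, -1.5]
grip_width: 0.0209
```

```bash
python3 - <<'E'
from h import *
st()
E
```

```text
t 33.15 tcp [0.5506 0.0102 0.0401] x [-0.008  0.02  -1.   ] z [-0.924 -0.382  0.   ] F [-0.7  1.5 -1.5] M [ 0.23  0.27 -0.13] w 0.0209
```

Call:
{"method": "servo_tool", "body": {"steps": [{"tx": 0.06, "ty": 0, "tz": 0, "ax": 0, "ay": 0, "az": 0}, {"tx": 0.06, "ty": 0, "tz": 0, "ax": 0, "ay": 0, "az": 0}, {"tx": 0, "ty": 0, "tz": 0, "ax": 0, "ay": 0, "az": 0}]}}

```text
clock: 33.52
tcp_pos: [0.5507, 0.0099, 0.0341]
orientation: [2.01, 0.421, -2.019]
contact_force: [-0.5, -0.5, -2.1]
grip_width: 0.0212
```

Call:
{"method": "servo_tool", "body": {"steps": [{"tx": 0.05, "ty": 0, "tz": 0, "ax": 0, "ay": 0, "az": 0}, {"tx": 0, "ty": 0, "tz": 0, "ax": 0, "ay": 0, "az": 0}]}}

```text
clock: 33.78
tcp_pos: [0.5507, 0.0099, 0.0317]
orientation: [2.011, 0.42, -2.019]
contact_force: [-2.2, 0.2, -2.4]
grip_width: 0.0211
```

```bash
sed -i 's/np.arange(.073,.1131,.008)/np.arange(.073,.1051,.008)/' rz.py; sed -i 's/fitcirc(s,S,(.603,-.121)/fitcirc(s,S,(.603+(z-.085)*-.25,-.122-(z-.085)*1.3)/' rz.py; python3 rz.py 19
```

```text
t 33.77 tcp [0.5507 0.0099 0.0317] x [-0.008  0.019 -1.   ] z [-0.924 -0.382  0.   ] F [-2.2  0.2 -2.4] M [ 0.17  0.31 -0.12] w 0.0211
0.073 [ 0.6069 -0.1173] 11.0 [ 0.6088 -0.109 ] 19.9 dy -0.0125
0.081 [ 0.6062 -0.1177] 10.7 [ 0.6069 -0.1192] 19.7 dy -0.0027
0.089 [ 0.6055 -0.1181] 10.4 [ 0.6049 -0.1298] 19.4 dy 0.0075
0.097 [ 0.6047 -0.1181] 10.2 [ 0.6031 -0.1407] 19.2 dy 0.0184
0.105 [ 0.604  -0.1183] 9.9 [ 0.601  -0.1511] 19.0 dy 0.0286
handle 112.42728526195936
```

Call:
{"method": "servo_tool", "body": {"steps": [{"tx": 0.03, "ty": 0, "tz": 0.02, "ax": 0, "ay": 0, "az": 0}, {"tx": 0, "ty": 0, "tz": 0, "ax": 0, "ay": 0, "az": 0}]}}

```text
clock: 34.12
tcp_pos: [0.5501, 0.0096, 0.0304]
orientation: [2.011, 0.421, -2.018]
contact_force: [0.7, 0.6, -2.1]
grip_width: 0.021
```

Call:
{"method": "servo_tool", "body": {"steps": [{"tx": 0.03, "ty": 0, "tz": 0, "ax": 0, "ay": 0, "az": 0}, {"tx": 0, "ty": 0, "tz": 0, "ax": 0, "ay": 0, "az": 0}]}}

```text
clock: 34.38
tcp_pos: [0.5502, 0.0097, 0.0292]
orientation: [2.011, 0.421, -2.018]
contact_force: [-0.5, 0.5, 0.5]
grip_width: 0.0213
```

Call:
{"method": "servo_tool", "body": {"steps": [{"tx": 0.03, "ty": 0, "tz": 0, "ax": 0, "ay": 0, "az": 0}, {"tx": 0, "ty": 0, "tz": 0, "ax": 0, "ay": 0, "az": 0}]}}

```text
clock: 34.62
tcp_pos: [0.5502, 0.01, 0.0282]
orientation: [2.012, 0.421, -2.018]
contact_force: [-2.4, 0.6, 8.2]
grip_width: 0.0207
```

```bash
python3 - <<'E'
from h import *
st()
E
```

```text
t 34.62 tcp [0.5502 0.01   0.0282] x [-0.007  0.02  -1.   ] z [-0.924 -0.382 -0.001] F [-2.4  0.6  8.2] M [-0.15  0.45 -0.17] w 0.0207
```

The ring is bottomed on the lid: stiff contact at TCP z ≈ 0.029, as predicted, with the ring top at about 0.083. I'll ease the press, level the wrench slightly, and start tightening. The first 12° is below the minimum run-up, so it's safe in one go.

Call:
{"method": "servo_tool", "body": {"steps": [{"tx": -0.04, "ty": 0, "tz": 0, "ax": 0, "ay": 0, "az": -0.12}, {"tx": 0, "ty": 0, "tz": 0, "ax": 0, "ay": 0, "az": 0}]}}

```text
clock: 34.88
tcp_pos: [0.5501, 0.0099, 0.0296]
orientation: [2.014, 0.435, -2.026]
contact_force: [-0.1, 2.1, 2.7]
grip_width: 0.0209
```

```bash
cat > tq.py <<'E'
from h import *
def tq():
    o,R=st();ja=np.degrees(np.arctan2(R[1,2],R[0,2]))+270
    d=o["tcp_pos"][:2]-np.array([.6024,-.1189]);rad=np.hypot(*d);az=np.degrees(np.arctan2(d[1],d[0]))%360
    u=d/rad;p=np.array([u[1],-u[0]]);F=np.array(o["contact_force"])[:2]
    print("handle yaw %.2f  tcp azimuth %.2f radius %.4f | Fu %.1f Fcw %.1f  hinge torque(+resists cw) %.2f"%(ja,az,rad,F@u,F@p,-(F@p)*(rad-.046)+o["moment"][2]))
tq()
E
python3 tq.py
```

```text
t 34.88 tcp [0.5501 0.0099 0.0296] x [-0.012  0.031 -0.999] z [-0.924 -0.382 -0.001] F [-0.1  2.1  2.7] M [ 0.11  0.04 -0.03] w 0.0209
handle yaw 112.44  tcp azimuth 112.08 radius 0.1390 | Fu 2.0 Fcw 0.7  hinge torque(+resists cw) -0.10
```

Call:
{"method": "servo_tool", "body": {"steps": [{"tx": 0, "ty": 0.002, "tz": -0.097, "ax": 0.333, "ay": 0, "az": 0}, {"tx": 0, "ty": 0.002, "tz": -0.097, "ax": 0.333, "ay": 0, "az": 0}, {"tx": 0, "ty": 0.002, "tz": -0.097, "ax": 0.333, "ay": 0, "az": 0}, {"tx": 0, "ty": 0.002, "tz": -0.097, "ax": 0.333, "ay": 0, "az": 0}, {"tx": 0, "ty": 0.002, "tz": -0.097, "ax": 0.333, "ay": 0, "az": 0}, {"tx": 0, "ty": 0.002, "tz": -0.097, "ax": 0.333, "ay": 0, "az": 0}, {"tx": 0, "ty": 0, "tz": 0, "ax": 0, "ay": 0, "az": 0}]}}

```text
clock: 35.75
tcp_pos: [0.5778, 0.0186, 0.0293]
orientation: [2.13, 0.229, -2.152]
contact_force: [-3.1, 2.7, 5.8]
grip_width: 0.0207
```

```bash
python3 tq.py
```

```text
t 35.75 tcp [0.5778 0.0186 0.0293] x [-0.013  0.031 -0.999] z [-0.984 -0.18   0.007] F [-3.1  2.7  5.8] M [ 0.19  0.53 -0.12] w 0.0207
handle yaw 100.37  tcp azimuth 100.13 radius 0.1397 | Fu 3.2 Fcw -2.6  hinge torque(+resists cw) 0.12
```

The nut is turning with the wrench. I'll ease the downward and inward load a little and continue in 3–4° calls.

Call:
{"method": "servo_tool", "body": {"steps": [{"tx": -0.02, "ty": -0.02, "tz": -0.097, "ax": 0.333, "ay": 0, "az": 0}, {"tx": 0, "ty": 0.002, "tz": -0.097, "ax": 0.333, "ay": 0, "az": 0}, {"tx": 0, "ty": 0, "tz": 0, "ax": 0, "ay": 0, "az": 0}]}}

```text
clock: 36.12
tcp_pos: [0.5875, 0.0201, 0.03]
orientation: [2.166, 0.155, -2.19]
contact_force: [0.3, 0.1, 0.1]
grip_width: 0.0209
```

```bash
python3 tq.py
```

```text
t 36.12 tcp [0.5875 0.0201 0.03  ] x [-0.013  0.03  -0.999] z [-0.994 -0.112  0.009] F [0.3 0.1 0.1] M [-0.05 -0.12  0.03] w 0.0209
handle yaw 96.40  tcp azimuth 96.10 radius 0.1398 | Fu 0.1 Fcw 0.3  hinge torque(+resists cw) 0.00
```

Call:
{"method": "servo_tool", "body": {"steps": [{"tx": 0, "ty": 0.001, "tz": -0.073, "ax": 0.25, "ay": 0, "az": 0}, {"tx": 0, "ty": 0.001, "tz": -0.073, "ax": 0.25, "ay": 0, "az": 0}, {"tx": 0, "ty": 0, "tz": 0, "ax": 0, "ay": 0, "az": 0}]}}

```text
clock: 36.5
tcp_pos: [0.5947, 0.0208, 0.0301]
orientation: [2.193, 0.1, -2.219]
contact_force: [0.9, 1.0, -0.4]
grip_width: 0.0211
```

```bash
python3 tq.py
```

```text
t 36.5 tcp [0.5947 0.0208 0.0301] x [-0.013  0.03  -0.999] z [-0.998 -0.06   0.011] F [ 0.9  1.  -0.4] M [-0.08 -0.17  0.  ] w 0.0211
handle yaw 93.42  tcp azimuth 93.16 radius 0.1399 | Fu 1.0 Fcw 1.0  hinge torque(+resists cw) -0.09
```

Call:
{"method": "servo_tool", "body": {"steps": [{"tx": 0, "ty": 0.001, "tz": -0.073, "ax": 0.25, "ay": 0, "az": 0}, {"tx": 0, "ty": 0.001, "tz": -0.073, "ax": 0.25, "ay": 0, "az": 0}, {"tx": 0, "ty": 0, "tz": 0, "ax": 0, "ay": 0, "az": 0}]}}

```text
clock: 36.88
tcp_pos: [0.602, 0.0211, 0.03]
orientation: [-2.196, -0.042, 2.223]
contact_force: [-0.2, 0.6, -0.9]
grip_width: 0.0207
```

```bash
python3 tq.py
```

```text
t 36.88 tcp [0.602  0.0211 0.03  ] x [-0.013  0.03  -0.999] z [-1.    -0.007  0.012] F [-0.2  0.6 -0.9] M [-0.02 -0.29  0.05] w 0.0207
handle yaw 90.42  tcp azimuth 90.18 radius 0.1400 | Fu 0.6 Fcw -0.2  hinge torque(+resists cw) 0.07
```

Call:
{"method": "servo_tool", "body": {"steps": [{"tx": 0, "ty": 0.001, "tz": -0.073, "ax": 0.25, "ay": 0, "az": 0}, {"tx": 0, "ty": 0.001, "tz": -0.073, "ax": 0.25, "ay": 0, "az": 0}, {"tx": 0, "ty": 0, "tz": 0, "ax": 0, "ay": 0, "az": 0}]}}

```text
clock: 37.25
tcp_pos: [0.6093, 0.021, 0.03]
orientation: [-2.169, 0.016, 2.198]
contact_force: [-0.0, 1.2, 0.4]
grip_width: 0.0209
```

```bash
python3 tq.py
```

```text
t 37.25 tcp [0.6093 0.021  0.03  ] x [-0.013  0.03  -0.999] z [-0.999  0.045  0.014] F [-0.   1.2  0.4] M [ 0.03 -0.34  0.04] w 0.0209
handle yaw 447.42  tcp azimuth 87.18 radius 0.1401 | Fu 1.2 Fcw -0.1  hinge torque(+resists cw) 0.05
```

Call:
{"method": "servo_tool", "body": {"steps": [{"tx": 0, "ty": 0.001, "tz": -0.073, "ax": 0.25, "ay": 0, "az": 0}, {"tx": 0, "ty": 0.001, "tz": -0.073, "ax": 0.25, "ay": 0, "az": 0}, {"tx": 0, "ty": 0, "tz": 0, "ax": 0, "ay": 0, "az": 0}]}}

```text
clock: 37.62
tcp_pos: [0.6166, 0.0205, 0.0298]
orientation: [-2.142, 0.073, 2.172]
contact_force: [0.9, 0.9, 0.5]
grip_width: 0.0211
```

```bash
python3 tq.py
```

```text
t 37.62 tcp [0.6166 0.0205 0.0298] x [-0.013  0.03  -0.999] z [-0.995  0.097  0.015] F [0.9 0.9 0.5] M [ 0.08 -0.29  0.06] w 0.0211
handle yaw 444.43  tcp azimuth 84.20 radius 0.1401 | Fu 1.0 Fcw 0.8  hinge torque(+resists cw) -0.02
```

Call:
{"method": "servo_tool", "body": {"steps": [{"tx": 0, "ty": 0.001, "tz": -0.073, "ax": 0.25, "ay": 0, "az": 0}, {"tx": 0, "ty": 0.001, "tz": -0.073, "ax": 0.25, "ay": 0, "az": 0}, {"tx": 0, "ty": 0, "tz": 0, "ax": 0, "ay": 0, "az": 0}]}}

```text
clock: 38.0
tcp_pos: [0.6238, 0.0196, 0.0297]
orientation: [-2.114, 0.129, 2.146]
contact_force: [1.0, 0.9, 0.9]
grip_width: 0.0211
```

```bash
python3 tq.py
```

```text
t 38.0 tcp [0.6238 0.0196 0.0297] x [-0.013  0.03  -0.999] z [-0.989  0.149  0.017] F [1.  0.9 0.9] M [ 0.23 -0.37  0.1 ] w 0.0211
handle yaw 441.43  tcp azimuth 81.19 radius 0.1401 | Fu 1.0 Fcw 0.9  hinge torque(+resists cw) 0.02
```

Call:
{"method": "servo_tool", "body": {"steps": [{"tx": 0, "ty": 0.001, "tz": -0.073, "ax": 0.25, "ay": 0, "az": 0}, {"tx": 0, "ty": 0.001, "tz": -0.073, "ax": 0.25, "ay": 0, "az": 0}, {"tx": 0, "ty": 0, "tz": 0, "ax": 0, "ay": 0, "az": 0}]}}

```text
clock: 38.38
tcp_pos: [0.631, 0.0184, 0.0296]
orientation: [-2.085, 0.183, 2.118]
contact_force: [0.7, 1.0, 0.8]
grip_width: 0.0206
```

```bash
python3 tq.py
```

```text
t 38.38 tcp [0.631  0.0184 0.0296] x [-0.013  0.031 -0.999] z [-0.98   0.201  0.019] F [0.7 1.  0.8] M [ 0.31 -0.28  0.1 ] w 0.0206
handle yaw 438.43  tcp azimuth 78.24 radius 0.1402 | Fu 1.2 Fcw 0.5  hinge torque(+resists cw) 0.05
```

Call:
{"method": "servo_tool", "body": {"steps": [{"tx": 0, "ty": 0.001, "tz": -0.073, "ax": 0.25, "ay": 0, "az": 0}, {"tx": 0, "ty": 0.001, "tz": -0.073, "ax": 0.25, "ay": 0, "az": 0}, {"tx": 0, "ty": 0, "tz": 0, "ax": 0, "ay": 0, "az": 0}]}}

```text
clock: 38.75
tcp_pos: [0.6368, 0.0171, 0.0294]
orientation: [-2.052, 0.235, 2.093]
contact_force: [-4.9, 4.2, 5.5]
grip_width: 0.0208
```

```bash
python3 tq.py
```

```text
t 38.75 tcp [0.6368 0.0171 0.0294] x [-0.015  0.032 -0.999] z [-0.967  0.252  0.023] F [-4.9  4.2  5.5] M [0.68 0.78 0.41] w 0.0208
handle yaw 435.41  tcp azimuth 75.82 radius 0.1403 | Fu 2.9 Fcw -5.8  hinge torque(+resists cw) 0.96
```

The hard stop is reached: hinge torque jumped to about 0.9 N m. I'll advance a small 1.5°, now turning about the hinge, to see a plateau.

Call:
{"method": "servo_tool", "body": {"steps": [{"tx": 0, "ty": 0, "tz": -0.025, "ax": 0.125, "ay": 0, "az": 0}, {"tx": 0, "ty": 0, "tz": -0.025, "ax": 0.125, "ay": 0, "az": 0}, {"tx": 0, "ty": 0, "tz": 0, "ax": 0, "ay": 0, "az": 0}]}}

```text
clock: 39.12
tcp_pos: [0.6391, 0.0166, 0.0294]
orientation: [-2.038, 0.26, 2.079]
contact_force: [-4.7, 3.6, 5.9]
grip_width: 0.0211
```

```bash
python3 tq.py
```

```text
t 39.12 tcp [0.6391 0.0166 0.0294] x [-0.015  0.032 -0.999] z [-0.961  0.277  0.024] F [-4.7  3.6  5.9] M [0.56 0.82 0.4 ] w 0.0211
handle yaw 433.93  tcp azimuth 74.85 radius 0.1403 | Fu 2.2 Fcw -5.5  hinge torque(+resists cw) 0.92
```

The torque has plateaued at 0.92 N m while the handle moved on, so it has broken over. One more small step makes it clearly past 0.04 rad and still well below 0.16.

Call:
{"method": "servo_tool", "body": {"steps": [{"tx": 0, "ty": 0, "tz": -0.025, "ax": 0.125, "ay": 0, "az": 0}, {"tx": 0, "ty": 0, "tz": -0.025, "ax": 0.125, "ay": 0, "az": 0}, {"tx": 0, "ty": 0, "tz": 0, "ax": 0, "ay": 0, "az": 0}]}}

```text
clock: 39.5
tcp_pos: [0.6415, 0.0159, 0.0294]
orientation: [-2.023, 0.286, 2.064]
contact_force: [-5.1, 4.5, 6.0]
grip_width: 0.021
```

```bash
python3 tq.py
```

```text
t 39.5 tcp [0.6415 0.0159 0.0294] x [-0.015  0.032 -0.999] z [-0.953  0.302  0.024] F [-5.1  4.5  6. ] M [0.66 0.84 0.35] w 0.021
handle yaw 432.43  tcp azimuth 73.83 radius 0.1403 | Fu 2.9 Fcw -6.2  hinge torque(+resists cw) 0.93
```

Torque holds at 0.93 N m; the bend is between 0.05 and 0.105 rad. Now ease off, turning back about the hinge.

Call:
{"method": "servo_tool", "body": {"steps": [{"tx": 0, "ty": 0, "tz": 0.033, "ax": -0.167, "ay": 0, "az": 0}, {"tx": 0, "ty": 0, "tz": 0.033, "ax": -0.167, "ay": 0, "az": 0}, {"tx": 0, "ty": 0, "tz": 0.033, "ax": -0.167, "ay": 0, "az": 0}, {"tx": 0, "ty": 0, "tz": 0, "ax": 0, "ay": 0, "az": 0}]}}

```text
clock: 40.0
tcp_pos: [0.6372, 0.017, 0.0295]
orientation: [-2.055, 0.233, 2.092]
contact_force: [-4.5, 4.3, 5.1]
grip_width: 0.0208
```

```bash
python3 tq.py
```

```text
t 40.0 tcp [0.6372 0.017  0.0295] x [-0.014  0.032 -0.999] z [-0.968  0.251  0.021] F [-4.5  4.3  5.1] M [0.54 0.77 0.36] w 0.0208
handle yaw 435.48  tcp azimuth 75.64 radius 0.1402 | Fu 3.1 Fcw -5.5  hinge torque(+resists cw) 0.88
```

Call:
{"method": "servo_tool", "body": {"steps": [{"tx": -0.01, "ty": -0.01, "tz": 0.035, "ax": -0.167, "ay": 0, "az": 0}, {"tx": 0, "ty": 0, "tz": 0.035, "ax": -0.167, "ay": 0, "az": 0}, {"tx": 0, "ty": 0, "tz": 0, "ax": 0, "ay": 0, "az": 0}]}}

```text
clock: 40.38
tcp_pos: [0.6343, 0.0176, 0.0298]
orientation: [-2.075, 0.2, 2.109]
contact_force: [-3.1, 1.2, -0.1]
grip_width: 0.0209
```

```bash
python3 tq.py
```

```text
t 40.38 tcp [0.6343 0.0176 0.0298] x [-0.013  0.031 -0.999] z [-0.976  0.218  0.019] F [-3.1  1.2 -0.1] M [ 0.18  0.43 -0.16] w 0.0209
handle yaw 437.41  tcp azimuth 76.86 radius 0.1402 | Fu 0.4 Fcw -3.3  hinge torque(+resists cw) 0.15
```

Eased off: hinge torque 0.15 N m, so the wrench is straight. I'll remove the last side load and release.

Call:
{"method": "servo_tool", "body": {"steps": [{"tx": 0, "ty": 0, "tz": 0.03, "ax": -0.04, "ay": 0, "az": 0}, {"tx": 0, "ty": 0, "tz": 0, "ax": 0, "ay": 0, "az": 0}, {"tx": 0, "ty": 0, "tz": 0, "ax": 0, "ay": 0, "az": 0}]}}

```text
clock: 40.75
tcp_pos: [0.6333, 0.0178, 0.0301]
orientation: [-2.079, 0.196, 2.111]
contact_force: [-0.1, -0.9, -3.0]
grip_width: 0.0208
```

```bash
python3 tq.py
```

```text
t 40.75 tcp [0.6333 0.0178 0.0301] x [-0.012  0.03  -0.999] z [-0.977  0.213  0.018] F [-0.1 -0.9 -3. ] M [-0.14 -0.13 -0.08] w 0.0208
handle yaw 437.69  tcp azimuth 77.25 radius 0.1402 | Fu -0.9 Fcw 0.1  hinge torque(+resists cw) -0.09
```

Call:
{"method": "servo_tool", "body": {"steps": [{"tx": 0, "ty": 0, "tz": 0, "ax": 0, "ay": 0, "az": 0}, {"tx": 0, "ty": 0, "tz": 0, "ax": 0, "ay": 0, "az": 0}, {"tx": 0, "ty": 0, "tz": 0, "ax": 0, "ay": 0, "az": 0}, {"tx": 0, "ty": 0, "tz": 0, "ax": 0, "ay": 0, "az": 0}, {"tx": 0, "ty": 0, "tz": 0, "ax": 0, "ay": 0, "az": 0}, {"tx": 0, "ty": 0, "tz": 0, "ax": 0, "ay": 0, "az": 0}, {"tx": 0, "ty": 0, "tz": 0, "ax": 0, "ay": 0, "az": 0}], "grip": 0, "squeeze": 20}}

```text
clock: 41.62
tcp_pos: [0.6331, 0.0183, 0.0301]
orientation: [-2.078, 0.195, 2.112]
contact_force: [1.0, 0.7, 0.2]
grip_width: 0.0851
```

```bash
python3 rz.py 20
```

```text
t 41.62 tcp [0.6331 0.0183 0.0301] x [-0.013  0.031 -0.999] z [-0.977  0.213  0.019] F [1.  0.7 0.2] M [-0.01 -0.    0.02] w 0.0851
0.073 [ 0.6063 -0.118 ] 11.3 [ 0.6069 -0.1106] 14.8 dy -0.0115
0.081 [ 0.6056 -0.1181] 10.9 [ 0.6046 -0.121 ] 14.5 dy -0.0013
0.089 [ 0.6047 -0.1184] 10.6 [ 0.603  -0.1312] 14.3 dy 0.0086
0.097 [ 0.6043 -0.1188] 10.4 [ 0.6008 -0.1415] 14.1 dy 0.0185
0.105 [ 0.6035 -0.1194] 10.2 [ 0.5865 -0.1348] 13.8 dy 0.0112
handle 437.71148607197307
```

Released; the ring top is at z ≈ 0.082, so it lies flat on the lid. I'll retreat straight up and do the final checks.

Call:
{"method": "servo_tool", "body": {"steps": [{"tx": -0.3, "ty": 0, "tz": 0, "ax": 0, "ay": 0, "az": 0}, {"tx": -0.6, "ty": 0, "tz": 0, "ax": 0, "ay": 0, "az": 0}, {"tx": -0.8, "ty": 0, "tz": 0, "ax": 0, "ay": 0, "az": 0}, {"tx": -0.8, "ty": 0, "tz": 0, "ax": 0, "ay": 0, "az": 0}, {"tx": -0.4, "ty": 0, "tz": 0, "ax": 0, "ay": 0, "az": 0}, {"tx": 0, "ty": 0, "tz": 0, "ax": 0, "ay": 0, "az": 0}, {"tx": 0, "ty": 0, "tz": 0, "ax": 0, "ay": 0, "az": 0}, {"tx": 0, "ty": 0, "tz": 0, "ax": 0, "ay": 0, "az": 0}]}}

```text
clock: 42.72
tcp_pos: [0.6342, 0.014, 0.174]
orientation: [-2.076, 0.195, 2.114]
contact_force: [0.5, 0.2, 0.1]
grip_width: 0.0853
```

```bash
python3 rz.py 21; python3 - <<'E'
from h import *
# bystanders: shift between first and last frames
for cam,a,b,bx in[("top","top0.png","t21.npy",(325,118,358,148)),("top","top0.png","t21.npy",(368,130,395,155)),("top","top0.png","t21.npy",(175,228,215,285)),("side","side0.png","s21.npy",(380,220,412,248)),("side","side0.png","s21.npy",(388,242,410,276)),("side","side0.png","s21.npy",(233,150,285,175))]:
    x=cv2.imread("pics/"+a);y=np.load("pics/"+b);f=lambda i:np.float32(cv2.cvtColor(i,6)[bx[1]:bx[3],bx[0]:bx[2]])
    (d,s)=cv2.phaseCorrelate(f(x),f(y));print(cam,bx,np.round(d,2),round(s,2),"absdiff",round(float(np.abs(f(x)-f(y)).mean()),1))
# wrench grip in top view: dark pixels near expected handle line
T=r.camera_model("top");t=np.load("pics/t21.npy");g=cv2.cvtColor(t,6)
for rr in(.12,.15,.18,.21):
    prof=[]
    for da in np.arange(-10,10.1,1):
        a=np.radians(77.7+da);u,v=pj(T,(.6024+rr*np.cos(a),-.1189+rr*np.sin(a),.084));prof.append(int(g[int(round(v)),int(round(u))]))
    print(rr,prof)
E
```

```text
t 42.73 tcp [0.6342 0.014  0.174 ] x [-0.015  0.031 -0.999] z [-0.977  0.213  0.021] F [0.5 0.2 0.1] M [ 0.03 -0.03  0.  ] w 0.0853
0.073 [ 0.6063 -0.118 ] 11.2 [ 0.6069 -0.1106] 14.5 dy -0.0116
0.081 [ 0.6056 -0.1182] 10.9 [ 0.6047 -0.1207] 14.2 dy -0.0017
0.089 [ 0.6048 -0.1183] 10.5 [ 0.6027 -0.1311] 14.0 dy 0.0086
0.097 [ 0.6043 -0.1189] 10.3 [ 0.6007 -0.1414] 13.9 dy 0.0183
0.105 [ 0.6036 -0.1193] 10.1 [ 0.5863 -0.1355] 13.8 dy 0.012
handle 437.70779262926
top (325, 118, 358, 148) [ 0.06 -0.  ] 0.96 absdiff 14.3
top (368, 130, 395, 155) [0.52 0.48] 0.98 absdiff 13.7
top (175, 228, 215, 285) [-0.06 -0.12] 0.57 absdiff 32.6
side (380, 220, 412, 248) [-0.02  0.04] 1.01 absdiff 12.7
side (388, 242, 410, 276) [ 0.01 -0.01] 1.0 absdiff 12.0
side (233, 150, 285, 175) [-0.61  0.41] 0.62 absdiff 41.6
0.12 [99, 100, 98, 98, 98, 53, 33, 33, 33, 32, 31, 31, 31, 33, 32, 32, 55, 84, 97, 97, 100]
0.15 [181, 183, 184, 185, 184, 111, 34, 30, 28, 29, 29, 27, 32, 29, 25, 32, 84, 100, 101, 97, 96]
0.18 [24, 22, 23, 23, 25, 24, 23, 25, 29, 27, 31, 30, 29, 27, 27, 30, 30, 25, 27, 29, 29]
0.21 [31, 38, 52, 42, 29, 26, 23, 24, 21, 20, 19, 28, 44, 45, 44, 46, 44, 48, 45, 43, 44]
```

```bash
python3 - <<'E'
from bench import r
print(r.hand_in())
E
```

```text
the job is handed in; nothing more can be done
None
```

The click wrench is on the nut, the nut is tightened to break-over, and the job was handed in at about 42.8 s. The wrench lies on the lid with its ring on the nut.

**What I did**
- **Grasp:** the first attempt closed on nothing, because the reported TCP reads about 38 mm lower than the real fingertips. I found the offset by touching the handle's top, then grasped and lifted the wrench.
- **Seating:** the ring caught on the nut's bevel on the first tries. I found the offset from the contact forces, then slid it fully down until it met the lid firmly.
- **Tightening:** I turned clockwise until the nut came up hard, about 36° from where I started (including the ring's play). The hinge torque then held at about 0.92 N m while the handle moved on, which I read as a bend of about 0.05–0.08 rad, short of the 0.16 stop.
- **Release:** I eased off until the hinge torque was about zero (−0.09 N m), opened the gripper and retreated straight up.

**Last checks**
- **Ring:** its top is at about 0.082 m, which matches lying on the lid. Its fitted centre is 2–3 mm off the stud's, which I put down to the fit on the bright lid.
- **Handle:** it lies within about 1° of the direction I released it in, so it looks straight.
- **Force:** the robot touches nothing, with contact force at noise level.
- **Bystanders:** the roll shows no shift. The vial shows none from the side and about 0.5 pixel from the top, which I take as noise. The tray comparison is weak because the tray area looked different in the last frames (probably the arm's shadow), but I never worked near it.

The hinge angle is worked out from forces and arm motion. I did not see it directly in an image.

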